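# Recharge the spray can at the air station

## Robot

A 6-joint arm with a two-finger parallel gripper is mounted at the origin on a cart in front of the work surface, level with it; the furniture and walls round the work are solid. World frame = base frame: x ahead of the robot, y to its left, z up, the work surface at z = 0. Lengths are in m, angles in rad, forces in N, time in s.
With the tool pointing down it reaches from about 0.35 to 0.975 m from the base axis. Payload 7.1 kg.
Tool frame: the origin (TCP) lies on the mounting face of the last link; the fingertips stand 182 mm ahead of it and the grasp point (between the pads) lies 163 mm ahead of it (ctrl.grasp_offset is the z of the grasp point in the tool frame, in m); z points along the fingers, y is the line along which they close (so a half turn about z gives the same grasp; the last joint's range is limited). The gripper opens to 88 mm and grips with 3 to 60 N. Pads are 20 mm wide; open, the fingers measure 115 mm over their backs; the gripper's body (75 mm by 178 mm) begins 61 mm behind the grasp point.
Start: joints at [1.241, 0.423, 1.63, -0, 1.089, -0.019], TCP at [0.191, 0.595, 0.405] pointing down, gripper open.
Joint ranges: [-3, 3], [-0.9, 2.11], [0.09, 2.58], [-1.31, 4.45], [0.11, 2.69], [-2.54, 2.54]. Speed limits (rad/s): [2.39, 2.39, 3.01, 3.14, 3.14, 3.14].

## Interface

Orientations are given as a unit quaternion [w, x, y, z].
In Python, from station import state, imaging, job, ctrl gives the robot as it stands.
- The arm moves only by the tool jog_arm, never from a script. Its argument "plan" is a list of rows, each a list of 6 numbers: the shift along the tool's x, y, z in cm, then the turn, a rotation vector about the tool's x, y, z in rad. In form: [[x, y, z, wx, wy, wz], ...]. A call has 1 to 5 rows; each row shifts and turns the commanded pose from where the row before left it, along the tool's axes as they then stand; what a row does not reach is not made up. A row lasts 1/10 s, in which the tool goes at most 50 mm and 8.59 degrees, less where a joint would pass 70% of its speed; a pose out of reach is approached as far as the arm can. A call is refused whole if a number of a shift passes 5 or a number of a turn 0.15, either way. A call with a gripper value outside its range is refused whole. "claw" is the opening, from 0 (shut) to 1 (fully open), set as the call begins (left out, the last holds). The fingers move at their own pace and stop on an object; "squeeze" is the grip in N (left out, the last holds). Time passes only in rows, so rows that do not move let the fingers close. It gives the time, the measured TCP pose, the force, the opening and the grip force at its end, in the units of the state.
- state(): the state, without advancing time (a new reading comes with each control period).
- imaging.grab_frame(name): name is "scene" or "top" or "wrist"; returns the picture (480x640x3 uint8, red, green, blue); there is no depth.
- imaging.camera_params(name): a dict with "fx", "fy", "cx", "cy" (pixels), "k1" (the pictures are not rectified: a ray, as slopes to the right and down, at radius r is drawn at 1 + k1 r^2 times it, then the intrinsics apply), "cam_to_world" (4x4, takes a point from camera to world coordinates). Camera axes: x right, y down, z forward; pixel columns grow to the right and rows downward; lengths in m; the calibration is good to about 2 mm. A picture is of the moment at which its call begins: read the wrist's pose just before it. camera_params takes no time and is no camera call; for the wrist camera it gives the pose at the moment of the call.
- job.finish_job(): hands the job in; it is judged then, once.
The state is a dict: "time": time; "joint_pos": joint angles; "joint_velocities": joint speeds; "tau": joint torques, N m; "position": TCP position; "ee_rot": TCP orientation; "contact_force": force on the tool from outside, world axes, zero at the start; "ft_torque": the same for the moment, N m; "width": finger opening in m; "grip_force": force on a finger pad.
Only numpy, scipy, OpenCV 4.12 (cv2) and the standard library are available. Lean on these libraries where they do the work, as an engineer would, in place of code of your own. Each camera call takes 0.05 s, during which the arm holds its last target. There are 200 camera calls.

## Task

Recharge the refillable spray can with air: slide the dust shutter of the charging station fully open, take the spray can out of the leaning rack, and press it upright, foot first, onto the sprung charging plate in the well until the plate is fully down, holding it there for about two seconds. Then put the can back in its pocket of the rack and slide the shutter fully shut so that no sawdust gets in. Leave the glue bottle, mug and sanding block where they are.

Things in the scene. Friction and masses are not known exactly. Their poses are not given: they have to be found in the camera images.
- can_mid (a point): Centre of the aerosol can (half-way up): 58 mm across, 222 mm tall, 0.3 kg; from 174 mm up a firm fixed cap, 56 mm across, 48 at its top. z runs from its flat foot (111 mm along -z) to its top. Starts in a rack pocket, leaning 30 deg with the cap to the rack's front. Grip it round the lower cap, 180 to 200 mm above the foot, the tool in line with the can.
- rack: Fixed plywood rack, 185 (x) x 186 (y) mm. Origin on its underside, 85 mm behind the front edge; front (-x) faces the robot, z up. Two pockets 90 mm apart in y, axis along (-0.5, 0, 0.866) in its frame, 30 deg from vertical. A pocket is 72 mm wide and 68 mm from front to back board; from its floor along the axis the front board, on which the can lies, is 130 mm long, back board and divider 80 to 85.
- pocket_left (a point): Where the can's centre (can_mid) lies when the can is home in the rack's left (+y) pocket: 111 mm above the pocket's floor along the leaning axis. Axes as the rack's.
- pocket_right (a point): The same for the right (-y) pocket.
- glue_mid (a point): Centre of the wood-glue bottle in the rack's other pocket: 57 mm across up to 150 mm, then a 20 mm nozzle, 198 mm long in all; z along it. It leans as the can does; its tip is 0.22 m above the bench. A bystander.
- station: Fixed air charging station: block 250 (x) x 128 (y) mm, flat deck 66 mm above the bench; front (-x, gauge and knob) faces the robot; an air receiver lies along its left side, to y = +122 mm, 80 mm high at most. Origin: centre of underside, z up. Round well in the deck at x = +55 mm, y = 0, 68 mm across. Shutter rails along x at y = +-56 mm stand 11 mm above the deck.
- plate_top (a point): Centre of the top of the sprung charging plate (62 mm disc) in the well; 8 mm below the deck when up, 22 mm when fully down. It moves down with the plate.
- plate (a joint): Travel of the sprung charging plate in m: 0 up, 0.014 fully down (hard stop). It starts to give at about 7 N and reaches the stop at about 13 N (can's weight included); the can's weight alone does not move it.
- shutter (a joint): Opening of the steel dust shutter in m: 0 shut over the well, 0.105 fully open (hard stop). It slides along the station's -x direction (toward its front) to open; rubbing friction about 2 N, and it stays where it is left.
- shutter_grip (a point): Middle of the shutter's bow handle: a straight black round bar 12 mm thick, 60 mm long along the station's y, its centre line 36 mm above the deck (102 mm above the bench) and bar 23 mm clear above the shutter. It moves with the shutter. Axes as the station's.
- mug: White mug, 78 mm in diameter, 97 mm tall, standing on the bench. Origin at its underside. A bystander.
- sanding_block: Blue sanding block, 66x124x37 mm, on the bench. Origin: centre of its underside. A bystander.

How it is judged:
By the outcome, as a careful person would: the job done as asked, in the order asked, and still so for the second after the job is handed in, with the robot touching nothing.
It also fails if it takes over 72 s, if anything falls off the work surface, if the arm or the gripper's body presses on something with over 40 N, if the wrist force passes 120 N, or if a joint passes its speed limit or range.

## Working session

There is one attempt and no reset: what is moved stays moved. The work goes in short steps, Python scripts to look and compute and a tool call to move; the robot and the scene stay as the last step left them, time stands still between calls to the robot, and variables do not carry over. Pictures are saved under pics/ and viewed, at most 10 in all, crops included, and the job is handed in when it is done.

Besides the shell and the picture viewer there is one more tool, called after "Emit:" as name(argument=value, ...), one argument or row to a line, values as JSON. jog_arm: Moves the arm, as the interface text tells. Its arguments: {"type":"object","properties":{"plan":{"type":"array","items":{"type":"array","items":{"type":"number"}}},"claw":{"type":"number"},"squeeze":{"type":"number"}},"required":["plan"]}

```bash
ls; mkdir -p pics
python3 - <<'E'
from station import state, imaging, ctrl
import cv2, numpy as np
for n in ("scene","top"):
    p=imaging.camera_params(n); print(n,{k:np.round(v,4).tolist() for k,v in p.items()})
    cv2.imwrite(f"pics/{n}0.png",imaging.grab_frame(n)[:,:,::-1])
s=state(); print(s); print(ctrl.grasp_offset, [a for a in dir(ctrl) if a[0]!='_'])
E
```

```text
pics
scene {'fx': 440.4949, 'fy': 440.4949, 'cx': 314.462, 'cy': 237.3943, 'k1': -0.106, 'cam_to_world': [[0.8389, -0.412, 0.3556, 0.0672], [-0.5442, -0.6439, 0.5378, -0.5164], [0.0074, -0.6447, -0.7644, 0.8904], [0.0, 0.0, 0.0, 1.0]]}
top {'fx': 577.8095, 'fy': 577.8095, 'cx': 320.8656, 'cy': 240.1862, 'k1': -0.0638, 'cam_to_world': [[0.4712, -0.689, 0.5507, -0.4251], [-0.8818, -0.3817, 0.2771, -0.3584], [0.0193, -0.6161, -0.7874, 1.317], [0.0, 0.0, 0.0, 1.0]]}
{'time': 0.1, 'joint_pos': array([ 1.24100897e+00,  4.23782512e-01,  1.63061144e+00,  4.36004760e-06,
        1.08858082e+00, -1.89958564e-02]), 'joint_velocities': array([ 0.00066346, -0.00066795, -0.00249456,  0.00033161, -0.0006717 ,
       -0.00019899]), 'tau': array([ 3.63562212e-04, -5.45615208e+01, -2.74325967e+01,  6.46313815e-02,
        1.87738583e-02, -5.11022256e-05]), 'position': array([0.19102448, 0.59483013, 0.40396879]), 'ee_rot': array([-1.21806738e-04,  1.54772058e-01,  9.87949965e-01, -6.80244068e-04]), 'contact_force': array([-0.19557645, -0.3346635 , -0.68780773]), 'ft_torque': array([-0.02140541, -0.00613823, -0.02047749]), 'grip_force': 0.0, 'width': 0.08773981224096228}
0.1633 ['MotionError', 'grasp_offset']
```

View pics/scene0.png

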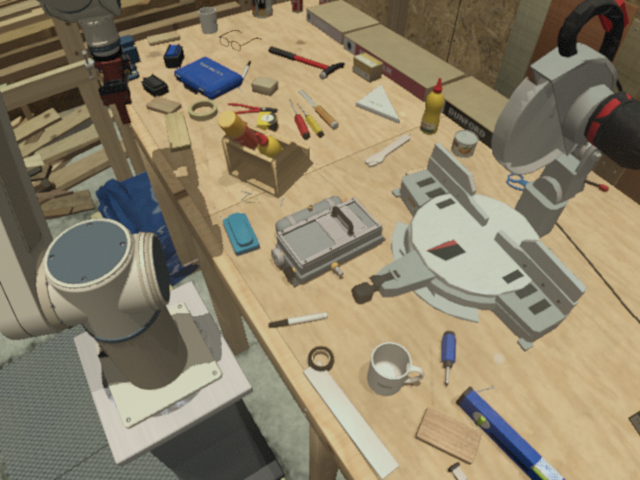

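View pics/top0.png

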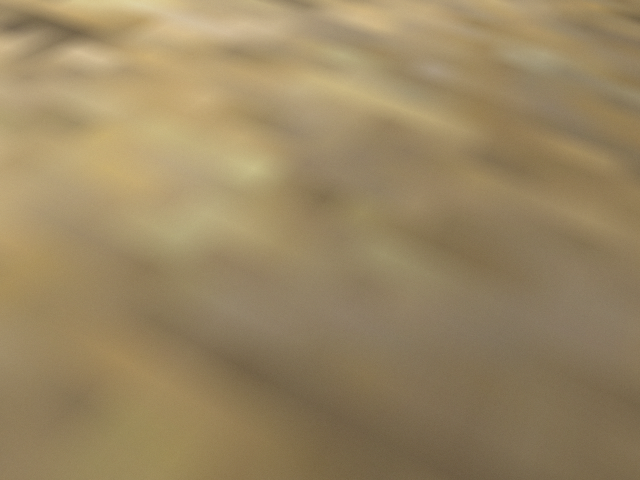

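The scene view shows the rack with the yellow-capped can (cap at about 232,123), the glue at about (270,148), the station at (325,235), the blue sanding block at (240,233) and the mug at (390,368). The top camera is smeared and useless, so I'll zoom in on the scene view.

```bash
cat > h.py <<'E'
from station import state, imaging, job, ctrl
import cv2, numpy as np
from scipy.spatial.transform import Rotation as R
from scipy.optimize import least_squares
def q2R(q): return R.from_quat(np.r_[q[1:],q[0]])
def proj(p,X):
    T=np.linalg.inv(np.array(p["cam_to_world"])); X=np.atleast_2d(X)@T[:3,:3].T+T[:3,3]
    s=X[:,:2]/X[:,2:]; s=s*(1+p["k1"]*(s**2).sum(1,keepdims=True))
    return s*[p["fx"],p["fy"]]+[p["cx"],p["cy"]]
def at_z(p,uv,z):
    d=(np.atleast_2d(uv)-[p["cx"],p["cy"]])/[p["fx"],p["fy"]]; s=d.copy()
    for _ in range(20): s=d/(1+p["k1"]*(s**2).sum(1,keepdims=True))
    T=np.array(p["cam_to_world"]); r=np.c_[s,np.ones(len(s))]@T[:3,:3].T
    return T[:3,3]+r*((z-T[2,3])/r[:,2])[:,None]
E
python3 - <<'E'
import cv2
im=cv2.imread("pics/scene0.png")[95:285,205:395]
cv2.imwrite("pics/crop.png",cv2.resize(im,(600,600),interpolation=cv2.INTER_CUBIC))
E
```

```text
(no output)
```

View pics/crop.png

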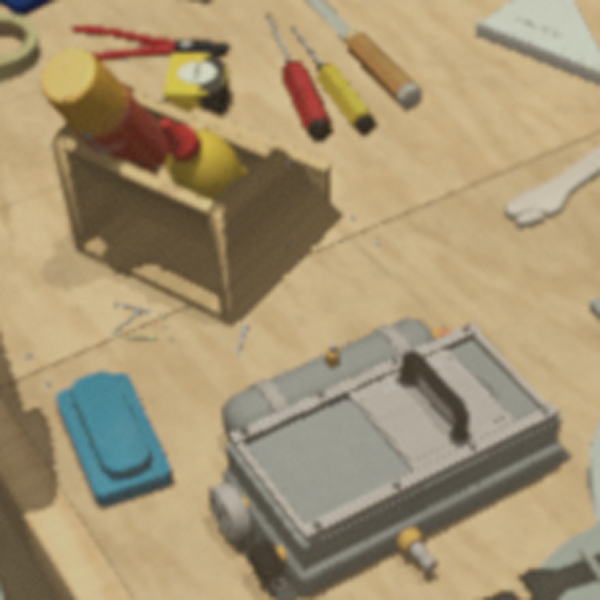

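The can (yellow cap at crop 85,85) is in the left pocket and the glue in the right. The station handle runs from about (408,362) to (462,432) in the crop, and the shutter is shut over the rear well.

Run:
```python
from h import *
p=imaging.camera_params("scene"); k=190/600
f=lambda uv,z: at_z(p,np.array(uv)*k+[205,95],z)
print("rails",f([(232,437),(310,540),(557,415),(473,330)],.077).round(3).tolist())
print("handle",f([(408,360),(460,430)],.102).round(3).tolist())
print("rack",f([(80,250),(232,322),(340,215)],0).round(3).tolist())
c=f([(232,437),(310,540),(557,415),(473,330)],.077)
d=c[3]+c[2]-c[0]-c[1]; print("station yaw",np.degrees(np.arctan2(d[1],d[0])), c.mean(0))
print(np.array(imaging.camera_params("wrist")["cam_to_world"]).round(3), {k:v for k,v in imaging.camera_params("wrist").items() if k!="cam_to_world"})
cv2.imwrite("pics/w0.png",imaging.grab_frame("wrist")[:,:,::-1])
```

```text
rails [[0.379, 0.114, 0.077], [0.377, -0.002, 0.077], [0.605, -0.004, 0.077], [0.605, 0.108, 0.077]]
handle [[0.525, 0.089, 0.102], [0.517, 0.008, 0.102]]
rack [[0.403, 0.457, 0.0], [0.477, 0.293, -0.0], [0.64, 0.365, -0.0]]
station yaw -0.96173985061268 [0.49138084 0.05401786 0.077     ]
[[ 0.307  0.91   0.278  0.115]
 [ 0.952 -0.293 -0.092  0.619]
 [-0.002  0.293 -0.956  0.384]
 [ 0.     0.     0.     1.   ]] {'fx': 430.593876258049, 'fy': 430.593876258049, 'cx': 319.112488255503, 'cy': 242.59909588908005, 'k1': -0.0859495383034012}
```

View pics/w0.png

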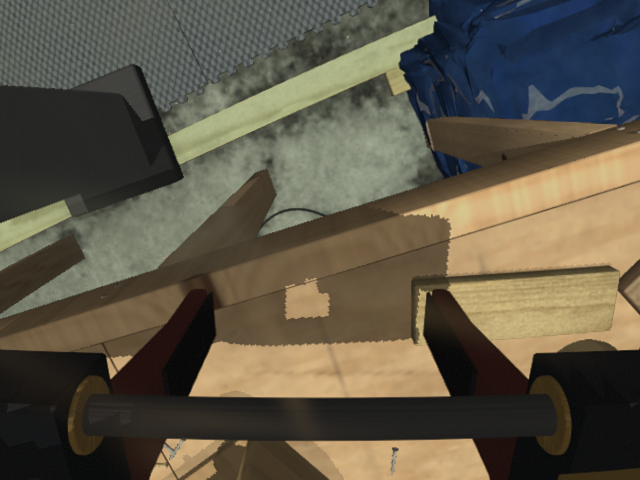

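```bash
cat >> h.py <<'E'
GO=.1633
def Rz(az,tilt=0):
    """tool z at `tilt` from straight down, outward along azimuth az; tool y in that vertical plane, outward"""
    z=np.array([np.sin(tilt)*np.cos(az),np.sin(tilt)*np.sin(az),-np.cos(tilt)])
    y=np.array([np.cos(tilt)*np.cos(az),np.cos(tilt)*np.sin(az),np.sin(tilt)])
    return R.from_matrix(np.c_[np.cross(y,z),y,z])
def plan(grasp,Rt,n,start=None,dp=1,dr=2):
    """rows from start (TCP pos, R; default measured) to the grasp point pose; prints calls of 5; returns end pose"""
    s=state(); P,Q=start or (s["position"].copy(),q2R(s["ee_rot"]))
    T=np.array(grasp)-GO*Rt.as_matrix()[:,2]; P0,Q0=P,Q; rv=(Q0.inv()*Rt).as_rotvec(); rows=[]
    for i in range(1,n+1):
        a=i/n; Pt=P0+a*(T-P0); Qt=Q0*R.from_rotvec(a*rv)
        d=np.round(Q.inv().apply(Pt-P)*100,dp); w=np.round((Q.inv()*Qt).as_rotvec(),dr)
        P=P+Q.apply(d/100); Q=Q*R.from_rotvec(w); rows.append([float(v)+0. for v in [*d,*w]])
    for i in range(0,n,5): print(rows[i:i+5])
    return P,Q
def where():
    s=state(); M=q2R(s["ee_rot"]).as_matrix()
    print("t",round(s["time"],2),"grasp",(s["position"]+GO*M[:,2]).round(4),"y",M[:,1].round(3),"z",M[:,2].round(3),"F",s["contact_force"].round(1),"w",round(s["width"],4),"gf",round(s["grip_force"],1),"j",s["joint_pos"].round(2))
E
python3 - <<'E'
from h import *
e=plan([.22,.56,.42],Rz(np.radians(69)),4)
e=plan([.42,.30,.42],Rz(np.radians(36)),8,e)
E
```

```text
[[-1.0, -0.6, -4.5, 0.0, 0.0, 0.01], [-0.9, -0.6, -4.5, 0.0, 0.0, 0.02], [-1.0, -0.6, -4.4, 0.0, 0.0, 0.01], [-1.0, -0.6, -4.5, 0.0, 0.0, 0.02]]
[[-3.5, -2.1, 0.0, 0.0, 0.0, 0.07], [-3.6, -1.9, 0.0, 0.0, 0.0, 0.07], [-3.8, -1.6, 0.0, 0.0, 0.0, 0.07], [-3.9, -1.3, 0.0, 0.0, 0.0, 0.08], [-4.0, -1.1, 0.0, 0.0, 0.0, 0.07]]
[[-4.0, -0.7, 0.0, 0.0, 0.0, 0.07], [-4.0, -0.5, 0.0, 0.0, 0.0, 0.07], [-4.1, -0.2, 0.0, 0.0, 0.0, 0.07]]
```

Emit:
jog_arm(
  plan=[
    [-1.0, -0.6, -4.5, 0, 0, 0.01],
    [-0.9, -0.6, -4.5, 0, 0, 0.02],
    [-1.0, -0.6, -4.4, 0, 0, 0.01],
    [-1.0, -0.6, -4.5, 0, 0, 0.02],
  ],
)

```text
time: 0.55
position: [0.2203, 0.5591, 0.585]
ee_rot: [-0.0, 0.185, 0.983, -0.0]
contact_force: [-0.2, 1.4, 0.7]
width: 0.0874
grip_force: 0.0
```

Emit:
jog_arm(
  plan=[
    [-3.5, -2.1, 0, 0, 0, 0.07],
    [-3.6, -1.9, 0, 0, 0, 0.07],
    [-3.8, -1.6, 0, 0, 0, 0.07],
    [-3.9, -1.3, 0, 0, 0, 0.08],
    [-4.0, -1.1, 0, 0, 0, 0.07],
  ],
)

```text
time: 1.05
position: [0.3459, 0.3954, 0.5835]
ee_rot: [0.0, 0.359, 0.933, -0.0]
contact_force: [-0.1, -0.3, 0.1]
width: 0.088
grip_force: 0.0
```

Emit:
jog_arm(
  plan=[
    [-4.0, -0.7, 0, 0, 0, 0.07],
    [-4.0, -0.5, 0, 0, 0, 0.07],
    [-4.1, -0.2, 0, 0, 0, 0.07],
    [0, 0, 0, 0, 0, 0],
    [0, 0, 0, 0, 0, 0],
  ],
)

```text
time: 1.55
position: [0.4199, 0.2995, 0.5835]
ee_rot: [-0.0, 0.454, 0.891, -0.0]
contact_force: [-0.1, 0.2, -0.3]
width: 0.0879
grip_force: 0.0
```

Run:
```python
from h import *
import pickle
where()
p=imaging.camera_params("wrist"); im=imaging.grab_frame("wrist")[:,:,::-1]
cv2.imwrite("pics/w1.png",im); pickle.dump(p,open("w1.pkl","wb"))
```

```text
t 1.55 grasp [0.4198 0.2995 0.4202] y [ 0.809  0.588 -0.   ] z [-0.001  0.    -1.   ] F [-0.1  0.2 -0.3] w 0.0879 gf 0.0 j [ 0.6   0.09  1.66  0.    1.39 -0.03]
```

View pics/w1.png

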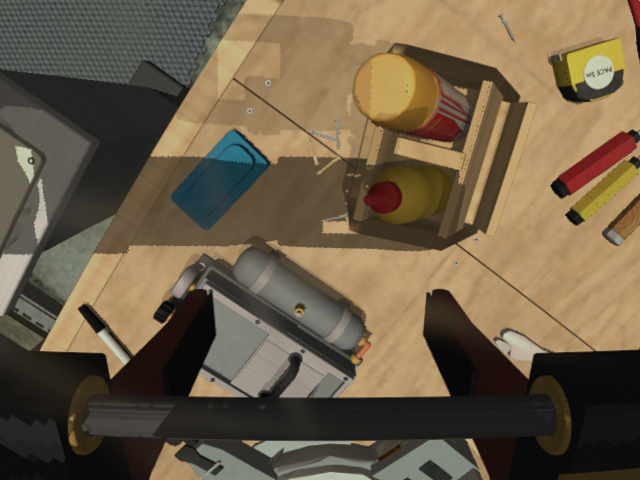

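The wrist view shows the can's cap at about (393,90) leaning toward the front, the glue at (400,195), and the station at (280,330) with the handle at (285,378). Next I fit the can pose to the cap silhouettes from both cameras.

```bash
cat > fit.py <<'E'
from h import *
import pickle
cams=[(pickle.load(open("w1.pkl","rb")),cv2.imread("pics/w1.png"),(340,40,450,145)),(imaging.camera_params("scene"),cv2.imread("pics/scene0.png"),(212,105,250,145))]
obs=[]
for p,im,(x0,y0,x1,y1) in cams:
    h=cv2.cvtColor(cv2.GaussianBlur(im,(3,3),0),cv2.COLOR_BGR2HSV); m=cv2.inRange(h,(18,140,130),(30,255,255)); k=np.zeros_like(m); k[y0:y1,x0:x1]=m[y0:y1,x0:x1]
    k=cv2.morphologyEx(cv2.morphologyEx(k,cv2.MORPH_OPEN,np.ones((3,3))),cv2.MORPH_CLOSE,np.ones((9,9)))
    n,l,st,_=cv2.connectedComponentsWithStats(k); k=(l==1+st[1:,4].argmax()).astype(np.uint8); obs.append(k); print(k.sum(),cv2.boundingRect(k))
t=np.linspace(0,2*np.pi,40)
def cap(v,tilt=np.radians(30)):
    x,y,z,yaw=v; a=np.array([-np.sin(tilt)*np.cos(yaw),-np.sin(tilt)*np.sin(yaw),np.cos(tilt)]); e=np.array([-np.sin(yaw),np.cos(yaw),0]); f=np.cross(a,e)
    r=np.outer(np.cos(t),e)+np.outer(np.sin(t),f); c=np.array([x,y,z])
    return np.r_[c+a*.111+.024*r, c+a*.063+.028*r]
def res(v):
    o=[]
    for (p,_,_),k in zip(cams,obs):
        h=cv2.convexHull(proj(p,cap(v)).astype(np.float32)); cs,_=cv2.findContours(k,0,1); c=max(cs,key=cv2.contourArea)[:,0].astype(float)
        o+= [cv2.pointPolygonTest(h,(float(a),float(b)),True)+0.0 for a,b in c] if p is cams[0][0] else [1.5*cv2.pointPolygonTest(h,(float(a),float(b)),True) for a,b in c]
    return np.array(o)
if __name__=="__main__":
    s=least_squares(res,[.45,.43,.15,np.radians(24)],loss="soft_l1",diff_step=1e-3)
    print(s.x.round(4),np.degrees(s.x[3]),np.abs(s.fun).mean(),len(s.fun))
    im=cams[0][1].copy(); im[obs[0]>0]=im[obs[0]>0]//2; cv2.polylines(im,[cv2.convexHull(proj(cams[0][0],cap(s.x)).astype(np.int32))],True,(255,0,0),1)
    b=cams[1][1].copy(); b[obs[1]>0]=b[obs[1]>0]//2; cv2.polylines(b,[cv2.convexHull(proj(cams[1][0],cap(s.x)).astype(np.int32))],True,(255,0,0),1)
    cv2.imwrite("pics/fit.png",np.hstack([cv2.resize(im[30:160,330:480],(450,390)),cv2.resize(b[100:150,205:250],(351,390))[:,:350]]))
E
python3 fit.py
python3 - <<'E'
from h import *
e=plan([.50,.0,.28],Rz(np.radians(-1)),10)
E
```

```text
1871 (360, 53, 78, 67)
51 (234, 115, 9, 9)
[0.449  0.4488 0.0895 0.6809] 39.015146881098985 6.612757379963581 371
[[-2.9, -1.1, 1.4, 0.0, 0.0, 0.06], [-3.0, -1.0, 1.4, 0.0, 0.0, 0.07], [-3.0, -0.7, 1.4, 0.0, 0.0, 0.06], [-3.0, -0.5, 1.4, 0.0, 0.0, 0.07], [-3.1, -0.4, 1.4, 0.0, 0.0, 0.06]]
[[-3.1, -0.1, 1.4, 0.0, 0.0, 0.07], [-3.1, 0.1, 1.4, 0.0, 0.0, 0.06], [-3.1, 0.2, 1.4, 0.0, 0.0, 0.07], [-3.1, 0.5, 1.4, 0.0, 0.0, 0.06], [-3.1, 0.6, 1.4, 0.0, 0.0, 0.07]]
```

View pics/fit.png

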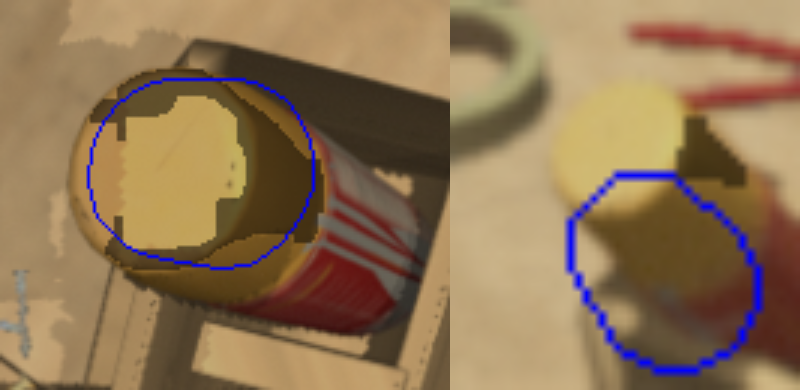

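```bash
cat > fit2.py <<'E'
from fit import cap,cams
from h import *
A=np.array([(70,180),(75,215),(92,250),(130,290),(190,306),(240,303),(300,260),(322,190),(320,150),(290,115),(250,93),(190,68),(150,72),(110,95),(85,130)])/3+[330,30]
B=(np.array([(553,155),(575,105),(620,82),(665,88),(690,108),(765,185),(730,255),(670,300),(600,240),(570,210)])-[450,0])/7.8+[205,100]
def res(v):
    o=[]
    for (p,_,_),c,w in zip(cams,(A,B),(1,2)):
        h=cv2.convexHull(proj(p,cap(v)).astype(np.float32)); o+=[w*cv2.pointPolygonTest(h,(float(a),float(b)),True) for a,b in c]
    return np.array(o)
for y in (24,None):
    f=(lambda v:res([*v,np.radians(y)])) if y else res
    s=least_squares(f,[.42,.41,.14,.42][:3 if y else 4],diff_step=1e-3); print(s.x.round(4),s.fun.round(1).tolist())
# rack yaw & origin from wrist picture base corners and scene corners
p=cams[0][0]
k=190/600
print(at_z(cams[1][0],np.array([(80,250),(232,322),(340,215)])*k+[205,95],0).round(3).tolist())
E
python3 fit2.py | tail -3
```

```text
[0.4516 0.4285 0.1343] [-0.3, -0.2, -0.9, -5.2, -1.6, -0.4, -0.1, -0.2, -2.5, -1.4, -2.0, -3.1, -1.8, -0.9, 0.0, 0.6, 0.1, 0.4, -0.6, -1.0, -3.2, -0.1, -3.6, 0.5, -1.0]
[0.4519 0.4277 0.1343 0.4004] [-0.4, -0.3, -1.1, -5.3, -1.4, -0.2, 0.0, -0.3, -2.6, -1.7, -2.1, -2.8, -1.7, -0.9, 0.1, 0.7, 0.1, 0.4, -0.6, -1.0, -3.1, -0.1, -3.6, 0.5, -1.0]
[[0.403, 0.457, 0.0], [0.477, 0.293, -0.0], [0.64, 0.365, -0.0]]
```

Emit:
jog_arm(
  plan=[
    [-2.9, -1.1, 1.4, 0, 0, 0.06],
    [-3.0, -1.0, 1.4, 0, 0, 0.07],
    [-3.0, -0.7, 1.4, 0, 0, 0.06],
    [-3.0, -0.5, 1.4, 0, 0, 0.07],
    [-3.1, -0.4, 1.4, 0, 0, 0.06],
  ],
)

```text
time: 2.1
position: [0.4591, 0.1506, 0.5132]
ee_rot: [-0.0, 0.589, 0.808, 0.0]
contact_force: [0.6, 0.2, -0.4]
width: 0.0879
grip_force: 0.0
```

Emit:
jog_arm(
  plan=[
    [-3.1, -0.1, 1.4, 0, 0, 0.07],
    [-3.1, 0.1, 1.4, 0, 0, 0.06],
    [-3.1, 0.2, 1.4, 0, 0, 0.07],
    [-3.1, 0.5, 1.4, 0, 0, 0.06],
    [-3.1, 0.6, 1.4, 0, 0, 0.07],
  ],
)

```text
time: 2.6
position: [0.5, -0.0002, 0.4431]
ee_rot: [-0.0, 0.714, 0.7, 0.0]
contact_force: [1.0, 0.5, 0.5]
width: 0.0877
grip_force: 0.0
```

Emit:
jog_arm(
  plan=[
    [0, 0, 0, 0, 0, 0],
  ],
)

```text
time: 2.7
position: [0.4999, -0.0015, 0.4419]
ee_rot: [-0.001, 0.715, 0.699, -0.001]
contact_force: [-1.0, -0.1, 0.3]
width: 0.0878
grip_force: 0.0
```

Run:
```python
from h import *
import pickle
where()
p=imaging.camera_params("wrist"); im=imaging.grab_frame("wrist")[:,:,::-1]
cv2.imwrite("pics/w2.png",im); pickle.dump(p,open("w2.pkl","wb"))
```

```text
t 2.7 grasp [ 0.4994 -0.0016  0.2786] y [ 1.    -0.022 -0.003] z [-0.003 -0.    -1.   ] F [-1.  -0.1  0.3] w 0.0878 gf 0.0 j [-0.03  0.19  1.87 -0.    1.09 -0.  ]
```

View pics/w2.png

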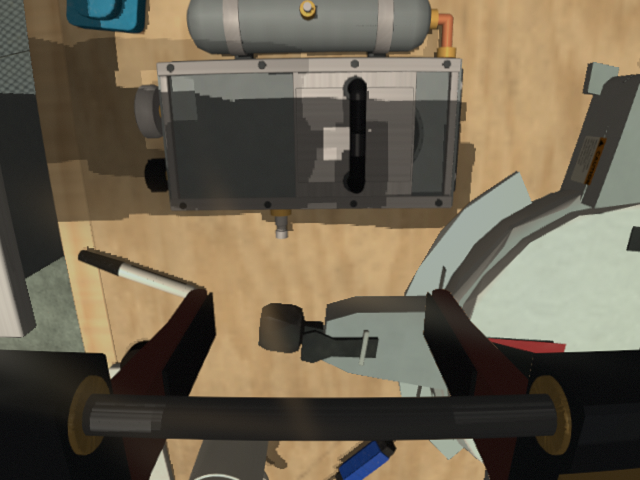

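The wrist view shows the station from above: rail-plate corners at (160,62), (462,57), (457,207), (170,209), and the handle bar from (357,82) to (355,188).

Run:
```python
from h import *
import pickle
p=pickle.load(open("w2.pkl","rb"))
c=at_z(p,[(160,62),(462,57),(457,207),(170,209)],.077); print(c.round(4).tolist(),c.mean(0).round(4))
h=at_z(p,[(357,82),(355,188)],.102); print(h.round(4),h.mean(0).round(4))
yaw=np.arctan2(*(c[1]+c[2]-c[0]-c[3])[1::-1]); print(np.degrees(yaw), "L",np.linalg.norm(c[1]-c[0]),np.linalg.norm(c[0]-c[3]))
e=plan([h.mean(0)[0],h.mean(0)[1],.155],Rz(np.radians(-1)),5)
plan([h.mean(0)[0],h.mean(0)[1],.102],Rz(np.radians(-1)),3,e)
```

```text
[[0.3803, 0.1198, 0.077], [0.6099, 0.1177, 0.077], [0.6127, 0.0013, 0.077], [0.3755, 0.0049, 0.077]] [0.4946 0.0609 0.077 ]
[[0.5281 0.0987 0.102 ]
 [0.5265 0.023  0.102 ]] [0.5273 0.0608 0.102 ]
-0.6946480725440285 L 0.2296074675130287 0.11501655640824304
[[1.2, 0.5, 2.5, 0.0, 0.0, 0.0], [1.3, 0.6, 2.5, 0.0, 0.0, 0.0], [1.2, 0.5, 2.5, 0.0, 0.0, 0.0], [1.2, 0.5, 2.5, 0.0, 0.0, 0.0], [1.3, 0.6, 2.4, 0.0, 0.0, 0.0]]
[[0.0, 0.0, 1.8, 0.0, 0.0, 0.0], [0.0, 0.0, 1.8, 0.0, 0.0, 0.0], [0.0, 0.0, 1.7, 0.0, 0.0, 0.0]]
```

Emit:
jog_arm(
  plan=[
    [1.2, 0.5, 2.5, 0, 0, 0],
    [1.3, 0.6, 2.5, 0, 0, 0],
    [1.2, 0.5, 2.5, 0, 0, 0],
    [1.2, 0.5, 2.5, 0, 0, 0],
    [1.3, 0.6, 2.4, 0, 0, 0],
  ],
)

```text
time: 3.25
position: [0.5279, 0.0635, 0.3194]
ee_rot: [0.0, 0.713, 0.701, 0.0]
contact_force: [0.4, -0.3, -0.4]
width: 0.0873
grip_force: 0.0
```

Emit:
jog_arm(
  plan=[
    [0, 0, 1.8, 0, 0, 0],
    [0, 0, 1.8, 0, 0, 0],
    [0, 0, 1.7, 0, 0, 0],
    [0, 0, 0, 0, 0, 0],
  ],
)

```text
time: 3.65
position: [0.5271, 0.0629, 0.2654]
ee_rot: [-0.001, 0.713, 0.701, -0.001]
contact_force: [-0.0, 0.6, 0.1]
width: 0.0876
grip_force: 0.0
```

Emit:
jog_arm(
  plan=[
    [0, 0, 0, 0, 0, 0],
    [0, 0, 0, 0, 0, 0],
    [0, 0, 0, 0, 0, 0],
    [0, 0, 0, 0, 0, 0],
    [0, 0, 0, 0, 0, 0],
  ],
  claw=0,
  squeeze=15,
)

```text
time: 4.15
position: [0.5281, 0.0609, 0.2672]
ee_rot: [0.0, 0.714, 0.7, 0.0]
contact_force: [-0.4, -0.9, 0.1]
width: 0.0513
grip_force: 0.0
```

Emit:
jog_arm(
  plan=[
    [0, 0, 0.1, 0, 0, 0],
    [0, 0, 0, 0, 0, 0],
    [0, 0, 0, 0, 0, 0],
    [0, 0, 0, 0, 0, 0],
    [0, 0, 0, 0, 0, 0],
  ],
)

```text
time: 4.65
position: [0.528, 0.0609, 0.2656]
ee_rot: [-0.0, 0.714, 0.7, -0.0]
contact_force: [0.2, 0.1, 0.4]
width: 0.0116
grip_force: 15.3
```

Emit:
jog_arm(
  plan=[
    [0, 0, 0, 0, 0, 0],
    [0, 0, 0, 0, 0, 0],
  ],
)

```text
time: 4.85
position: [0.528, 0.0609, 0.2657]
ee_rot: [0.0, 0.714, 0.7, -0.0]
contact_force: [1.0, 0.3, 0.0]
width: 0.0113
grip_force: 15.0
```

Emit:
jog_arm(
  plan=[
    [0, -1.0, 0, 0, 0, 0],
    [0, -1.5, 0, 0, 0, 0],
    [0, -1.5, 0, 0, 0, 0],
    [0, -1.5, 0, 0, 0, 0],
    [0, -1.5, 0, 0, 0, 0],
  ],
)

```text
time: 5.35
position: [0.457, 0.0619, 0.2657]
ee_rot: [0.001, 0.714, 0.7, -0.0]
contact_force: [1.8, -4.5, -3.2]
width: 0.0115
grip_force: 15.0
```

Emit:
jog_arm(
  plan=[
    [0, -1.5, 0, 0, 0, 0],
    [0, -1.0, 0, 0, 0, 0],
    [0, -0.5, 0, 0, 0, 0],
    [0, -0.4, 0, 0, 0, 0],
    [0, 0, 0, 0, 0, 0],
  ],
)

```text
time: 5.85
position: [0.4304, 0.0632, 0.2676]
ee_rot: [0.007, 0.714, 0.7, 0.008]
contact_force: [30.7, -5.2, -23.9]
width: 0.0273
grip_force: 15.0
```

Emit:
jog_arm(
  plan=[
    [0, 0.3, 0, 0, 0, 0],
    [0, 0.2, 0, 0, 0, 0],
  ],
)

```text
time: 6.05
position: [0.4362, 0.0631, 0.2677]
ee_rot: [0.007, 0.714, 0.7, 0.009]
contact_force: [29.9, -4.7, -21.0]
width: 0.0156
grip_force: 15.0
```

Run:
```python
from h import *
import pickle
where()
a=imaging.grab_frame("wrist")[:,:,::-1]; b=imaging.grab_frame("scene")[:,:,::-1]
cv2.imwrite("pics/a3.png",np.hstack([cv2.resize(a,(400,300)),cv2.resize(b[150:300,250:450],(400,300))]))
```

```text
t 6.05 grasp [0.4399 0.0633 0.1044] y [ 1.    -0.02   0.023] z [ 0.023  0.002 -1.   ] F [ 29.9  -4.7 -21. ] w 0.0156 gf 15.0 j [ 0.12  0.39  2.12 -0.    0.61  0.14]
```

View pics/a3.png

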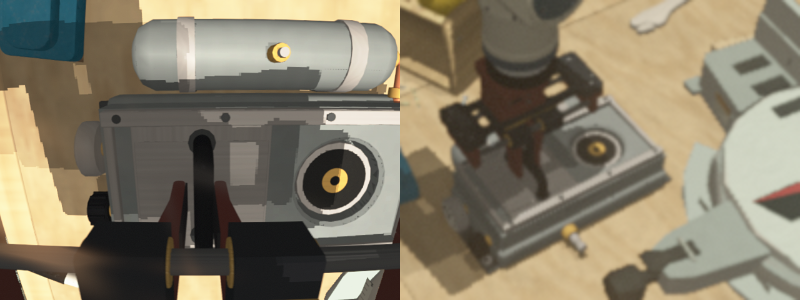

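The shutter is on its stop: the bar stays at x≈0.441 under 30 N and the well is uncovered. It had started slightly ajar, about 18 mm. I'll relax the pull, release and lift off, then view the well.

Emit:
jog_arm(
  plan=[
    [0, 0.6, 0, 0, 0, 0],
    [0, 0.4, 0, 0, 0, 0],
  ],
)

```text
time: 6.35
position: [0.4413, 0.063, 0.2674]
ee_rot: [0.002, 0.714, 0.7, 0.003]
contact_force: [-3.4, 3.2, 20.6]
width: 0.0114
grip_force: 15.0
```

Emit:
jog_arm(
  plan=[
    [0, 0, 0, 0, 0, 0],
    [0, 0, 0, 0, 0, 0],
    [0, 0, 0, 0, 0, 0],
    [0, 0, 0, 0, 0, 0],
  ],
  claw=0.5,
)

```text
time: 6.75
position: [0.4384, 0.0627, 0.2655]
ee_rot: [-0.0, 0.714, 0.7, -0.0]
contact_force: [-0.2, -0.5, 0.2]
width: 0.0401
grip_force: 0.0
```

Emit:
jog_arm(
  plan=[
    [0, 0, -2, 0, 0, 0],
    [0, 0, -3, 0, 0, 0],
    [-1.0, 0, -4, 0, 0, 0],
    [-1.5, 0, -4, 0, 0, 0],
    [-1.5, 0, -3, 0, 0, 0],
  ],
)

```text
time: 7.25
position: [0.4379, 0.0224, 0.4278]
ee_rot: [0.0, 0.714, 0.7, 0.0]
contact_force: [0.8, -0.9, -0.5]
width: 0.0437
grip_force: 0.0
```

Emit:
jog_arm(
  plan=[
    [-1.5, 0, 0, 0, 0, 0],
    [0, 0, 0, 0, 0, 0],
  ],
)

```text
time: 7.45
position: [0.4376, 0.0068, 0.4264]
ee_rot: [0.001, 0.715, 0.699, 0.0]
contact_force: [0.6, -0.5, -0.2]
width: 0.044
grip_force: 0.0
```

Run:
```python
from h import *
import pickle
where()
p=imaging.camera_params("wrist"); im=imaging.grab_frame("wrist")[:,:,::-1]
cv2.imwrite("pics/w4.png",im); pickle.dump(p,open("w4.pkl","wb"))
```

```text
t 7.45 grasp [0.4379 0.0067 0.2631] y [ 1.    -0.022  0.002] z [ 0.002 -0.    -1.   ] F [ 0.6 -0.5 -0.2] w 0.044 gf 0.0 j [-0.01  0.11  2.   -0.    1.02  0.01]
```

View pics/w4.png

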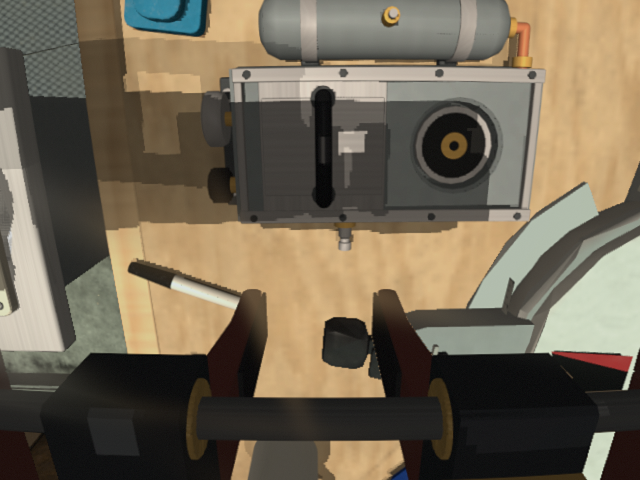

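The shutter sits at the front of its rails with the handle at (323,145). The whole well is uncovered, with the plate centre at (454,146).

Run:
```python
from h import *
import pickle
p=pickle.load(open("w4.pkl","rb"))
print("plate",at_z(p,[(454,146)],.058).round(4), "ring",at_z(p,[(415,145),(501,145),(458,100),(458,188)],.066).round(4).tolist())
c=at_z(p,[(231,69),(545,69),(533,221),(236,220)],.077); print(c.round(4).tolist(),c.mean(0))
print("handle",at_z(p,[(323,145)],.102))
# segment dark disc / gold hub for precision
im=cv2.imread("pics/w4.png"); h=cv2.cvtColor(im,cv2.COLOR_BGR2HSV); m=cv2.inRange(h[120:172,430:480],(12,90,70),(32,255,255)); M=cv2.moments(m,True); print("hub px",M["m10"]/M["m00"]+430,M["m01"]/M["m00"]+120,M["m00"])
# can grasp
yaw=.41; t=np.radians(30); a=np.array([-.5*np.cos(yaw),-.5*np.sin(yaw),np.cos(t)]); mid=np.array([.4517,.4281,.1343]); g=mid+.079*a; print("grasp",g,"top",mid+.111*a,"foot",mid-.111*a)
q=g+.12*a
e=plan([.36,.20,.36],Rz(.3,.1),5)
e=plan(q,Rz(yaw,t),5,e)
print(e[0].round(4))
```

```text
plate [[0.5478 0.0589 0.058 ]] ring [[0.5144, 0.0607, 0.066], [0.5832, 0.06, 0.066], [0.5466, 0.0943, 0.066], [0.5506, 0.0261, 0.066]]
[[0.3771, 0.1191, 0.077], [0.608, 0.1166, 0.077], [0.6109, 0.0004, 0.077], [0.3726, 0.0063, 0.077]] [0.49214386 0.06060221 0.077     ]
handle [[0.44234867 0.06468239 0.102     ]]
hub px 453.5397489539749 145.18200836820083 478.0
grasp [0.41547373 0.41235493 0.20271601] top [0.40079979 0.40597718 0.23042882] foot [0.50260021 0.45022282 0.03817118]
[[3.7, -1.9, -1.9, -0.02, 0.0, -0.06], [3.8, -1.7, -2.0, -0.02, 0.01, -0.07], [4.0, -1.4, -2.0, -0.02, 0.0, -0.06], [4.0, -1.1, -2.0, -0.02, 0.0, -0.07], [4.1, -0.7, -2.0, -0.02, 0.01, -0.06]]
[[3.4, -0.3, 1.5, -0.08, 0.01, -0.02], [3.4, -0.4, 1.5, -0.09, 0.0, -0.02], [3.4, -0.5, 1.4, -0.08, 0.01, -0.02], [3.4, -0.5, 1.5, -0.09, 0.01, -0.03], [3.5, -0.5, 1.4, -0.08, 0.0, -0.02]]
[0.2852 0.3563 0.448 ]
```

```bash
cat >> h.py <<'E'
YAW=.41; TILT=np.radians(30); AX=np.array([-.5*np.cos(YAW),-.5*np.sin(YAW),np.cos(TILT)]); MID=np.array([.4517,.4281,.138]); G=MID+.079*AX
E
python3 - <<'E'
from h import *
e=plan([.36,.20,.36],Rz(.3,.1),5)
e=plan(G+.12*AX,Rz(YAW,TILT),5,e); e=plan(G+.03*AX,Rz(YAW,TILT),5,e)
print(e[0].round(4))
E
```

```text
[[3.7, -1.9, -1.9, -0.02, 0.0, -0.06], [3.8, -1.7, -2.0, -0.02, 0.01, -0.07], [4.0, -1.4, -2.0, -0.02, 0.0, -0.06], [4.0, -1.1, -2.0, -0.02, 0.0, -0.07], [4.1, -0.7, -2.0, -0.02, 0.01, -0.06]]
[[3.4, -0.3, 1.4, -0.08, 0.01, -0.02], [3.4, -0.4, 1.4, -0.09, 0.0, -0.02], [3.4, -0.4, 1.4, -0.08, 0.01, -0.02], [3.4, -0.5, 1.4, -0.09, 0.01, -0.03], [3.5, -0.5, 1.3, -0.08, 0.0, -0.02]]
[[0.0, 0.0, 1.8, 0.0, 0.0, 0.0], [0.0, 0.0, 1.8, 0.0, 0.0, 0.0], [0.0, 0.0, 1.8, 0.0, 0.0, 0.0], [0.0, 0.0, 1.8, 0.0, 0.0, 0.0], [0.0, 0.0, 1.8, 0.0, 0.0, 0.0]]
[0.3263 0.374  0.3741]
```

Emit:
jog_arm(
  plan=[
    [3.7, -1.9, -1.9, -0.02, 0, -0.06],
    [3.8, -1.7, -2.0, -0.02, 0.01, -0.07],
    [4.0, -1.4, -2.0, -0.02, 0, -0.06],
    [4.0, -1.1, -2.0, -0.02, 0, -0.07],
    [4.1, -0.7, -2.0, -0.02, 0.01, -0.06],
  ],
  claw=1,
)

```text
time: 8.0
position: [0.3432, 0.197, 0.5225]
ee_rot: [0.028, 0.591, 0.805, 0.041]
contact_force: [0.9, 0.5, 0.1]
width: 0.0803
grip_force: 0.0
```

Emit:
jog_arm(
  plan=[
    [3.4, -0.3, 1.4, -0.08, 0.01, -0.02],
    [3.4, -0.4, 1.4, -0.09, 0, -0.02],
    [3.4, -0.4, 1.4, -0.08, 0.01, -0.02],
    [3.4, -0.5, 1.4, -0.09, 0.01, -0.03],
    [3.5, -0.5, 1.3, -0.08, 0, -0.02],
  ],
)

```text
time: 8.5
position: [0.2832, 0.3576, 0.4504]
ee_rot: [0.142, 0.527, 0.809, 0.216]
contact_force: [0.3, -0.4, 0.4]
width: 0.0878
grip_force: 0.0
```

Emit:
jog_arm(
  plan=[
    [0, 0, 0, 0, 0, 0],
    [0, 0, 0, 0, 0, 0],
  ],
)

```text
time: 8.7
position: [0.2838, 0.3568, 0.4505]
ee_rot: [0.141, 0.528, 0.81, 0.213]
contact_force: [-0.1, 0.1, -0.3]
width: 0.0881
grip_force: 0.0
```

Run:
```python
from h import *
import pickle
where()
p=imaging.camera_params("wrist"); im=imaging.grab_frame("wrist")[:,:,::-1]
cv2.imwrite("pics/w5.png",im); pickle.dump(p,open("w5.pkl","wb"))
h=cv2.cvtColor(im,cv2.COLOR_BGR2HSV); m=cv2.inRange(h,(15,110,60),(32,255,255))
n,l,st,c=cv2.connectedComponentsWithStats(m)
for i in np.argsort(-st[1:,4])[:4]+1: print(st[i],c[i])
print("pred top",proj(p,MID+.111*AX),"g",proj(p,G), "edge L/R cap", proj(p,np.array([MID+.111*AX+s*.024*np.array([-np.sin(YAW),np.cos(YAW),0]) for s in (1,-1)])))
e=plan(G+.03*AX,Rz(YAW,TILT),5,dp=2,dr=3); plan(G,Rz(YAW,TILT),3,e)
```

```text
t 8.7 grasp [0.3579 0.3889 0.3086] y [0.794 0.352 0.495] z [ 0.454  0.197 -0.869] F [-0.1  0.1 -0.3] w 0.0881 gf 0.0 j [ 0.94  0.04  2.06 -0.44  0.63  0.83]
[  221   130   193   242 25491] [310.17876898 253.45243419]
[ 352   47  118   79 3362] [409.4666865   86.01189768]
[ 435  168   48   68 1273] [460.20188531 201.68656716]
[ 124  266   67   68 1257] [158.49960223 294.2760541 ]
pred top [[324.5002551  261.12880365]] g [[324.24976892 244.34335928]] edge L/R cap [[324.91425087 220.13910689]
 [324.10228607 299.74239233]]
[[-0.02, 0.03, 1.8, -0.001, 0.0, 0.001], [-0.01, 0.03, 1.8, -0.001, 0.0, 0.001], [-0.02, 0.03, 1.8, -0.001, 0.0, 0.001], [-0.01, 0.02, 1.8, -0.001, 0.001, 0.001], [-0.02, 0.02, 1.8, -0.001, 0.0, 0.001]]
[[0.0, 0.0, 1.0, 0.0, 0.0, 0.0], [0.0, 0.0, 1.0, 0.0, 0.0, 0.0], [0.0, 0.0, 1.0, 0.0, 0.0, 0.0]]
```

Run:
```python
from h import *
import pickle
p=pickle.load(open("w5.pkl","rb")); im=cv2.imread("pics/w5.png")
h=cv2.cvtColor(im,cv2.COLOR_BGR2HSV)
for name,u in (("row261",[(x,261) for x in range(230,420,6)]),("col324",[(324,y) for y in range(150,370,6)])):
    print(name,[(c[0] if name[0]=='r' else c[1],*map(int,h[c[1],c[0]])) for c in u])
g=cv2.medianBlur(cv2.cvtColor(im,cv2.COLOR_BGR2GRAY),5)[140:400,210:430]
c=cv2.HoughCircles(g,cv2.HOUGH_GRADIENT,1.5,15,param1=60,param2=20,minRadius=32,maxRadius=60)
print(None if c is None else (c[0,:6]+[210,140,0]).round(0).tolist())
```

```text
row261 [(230, 18, 103, 141), (236, 17, 113, 142), (242, 17, 115, 142), (248, 18, 116, 117), (254, 18, 114, 76), (260, 17, 119, 75), (266, 18, 119, 75), (272, 17, 119, 73), (278, 18, 148, 93), (284, 18, 147, 153), (290, 18, 144, 94), (296, 18, 145, 100), (302, 18, 145, 100), (308, 18, 150, 102), (314, 18, 150, 102), (320, 18, 144, 101), (326, 18, 148, 102), (332, 17, 145, 102), (338, 17, 148, 102), (344, 18, 148, 102), (350, 18, 151, 101), (356, 17, 151, 105), (362, 18, 176, 119), (368, 19, 110, 178), (374, 18, 115, 173), (380, 17, 116, 77), (386, 18, 119, 71), (392, 18, 113, 179), (398, 17, 110, 170), (404, 17, 110, 164), (410, 18, 106, 169), (416, 17, 108, 161)]
col324 [(150, 18, 119, 58), (156, 18, 115, 51), (162, 16, 115, 53), (168, 14, 123, 54), (174, 4, 177, 52), (180, 3, 172, 55), (186, 5, 139, 55), (192, 9, 177, 65), (198, 19, 190, 63), (204, 19, 187, 64), (210, 18, 191, 64), (216, 19, 194, 67), (222, 18, 155, 79), (228, 18, 155, 74), (234, 17, 155, 74), (240, 17, 152, 74), (246, 17, 143, 75), (252, 18, 152, 72), (258, 17, 149, 101), (264, 17, 148, 102), (270, 18, 148, 102), (276, 18, 147, 104), (282, 18, 146, 105), (288, 18, 145, 104), (294, 17, 154, 103), (300, 21, 180, 123), (306, 22, 180, 139), (312, 22, 181, 151), (318, 22, 188, 99), (324, 1, 195, 55), (330, 1, 198, 120), (336, 0, 195, 110), (342, 0, 192, 105), (348, 0, 196, 104), (354, 0, 198, 103), (360, 0, 192, 106), (366, 1, 188, 157)]
[[305.0, 249.0, 59.0], [322.0, 255.0, 43.0], [328.0, 276.0, 52.0], [301.0, 318.0, 54.0], [322.0, 195.0, 58.0], [326.0, 240.0, 51.0]]
```

Hough and colour profiles put the cap top at (321,257), against a prediction of (324,261). The fit is good to about 2 mm, so I go in.

Emit:
jog_arm(
  plan=[
    [0.05, 0.03, 1.8, 0, 0, 0],
    [0.05, 0.03, 1.8, 0, 0, 0],
    [0, 0.03, 1.8, 0, 0, 0],
    [0, 0.03, 1.8, 0, 0, 0],
    [0, 0.02, 1.8, 0, 0, 0],
  ],
)

```text
time: 9.25
position: [0.328, 0.3746, 0.3746]
ee_rot: [0.142, 0.53, 0.808, 0.215]
contact_force: [0.2, 0.2, 0.7]
width: 0.0879
grip_force: 0.0
```

Emit:
jog_arm(
  plan=[
    [0, 0, 0.9, 0, 0, 0],
    [0, 0, 0.9, 0, 0, 0],
    [0, 0, 0.9, 0, 0, 0],
    [0, 0, 0, 0, 0, 0],
  ],
)

```text
time: 9.65
position: [0.3395, 0.3807, 0.3508]
ee_rot: [0.142, 0.529, 0.809, 0.215]
contact_force: [-0.1, 0.3, -1.0]
width: 0.0877
grip_force: 0.0
```

Emit:
jog_arm(
  plan=[
    [0, 0, 0, 0, 0, 0],
    [0, 0, 0, 0, 0, 0],
    [0, 0, 0, 0, 0, 0],
  ],
  claw=0,
  squeeze=10,
)

```text
time: 9.95
position: [0.339, 0.381, 0.3519]
ee_rot: [0.142, 0.528, 0.809, 0.216]
contact_force: [0.2, 0.8, -0.4]
width: 0.0673
grip_force: 0.0
```

Emit:
jog_arm(
  plan=[
    [0, 0, 0, 0, 0, 0],
    [0, 0, 0, 0, 0, 0],
    [0, 0, 0, 0, 0, 0],
  ],
)

```text
time: 10.25
position: [0.3389, 0.3808, 0.3515]
ee_rot: [0.142, 0.528, 0.809, 0.215]
contact_force: [-3.6, -1.1, 2.9]
width: 0.0532
grip_force: 10.1
```

Emit:
jog_arm(
  plan=[
    [0, 0, 0, 0, 0, 0],
    [0, 0, -0.5, 0, 0, 0],
    [0, 0, -1, 0, 0, 0],
    [0, 0, -1.5, 0, 0, 0],
  ],
  squeeze=35,
)

```text
time: 10.65
position: [0.325, 0.3745, 0.3772]
ee_rot: [0.142, 0.529, 0.809, 0.214]
contact_force: [-0.2, -0.5, -3.4]
width: 0.0531
grip_force: 34.9
```

Emit:
jog_arm(
  plan=[
    [0, 0, -2, 0, 0, 0],
    [0, 0, -3, 0, 0, 0],
    [0, 0, -3, 0, 0, 0],
    [0, 0, -3, 0, 0, 0],
    [0, 0, -2, 0, 0, 0],
  ],
)

```text
time: 11.15
position: [0.2649, 0.3484, 0.492]
ee_rot: [0.141, 0.528, 0.809, 0.216]
contact_force: [-0.2, -0.5, -4.5]
width: 0.053
grip_force: 34.9
```

Emit:
jog_arm(
  plan=[
    [0, 0, 0, 0, 0, 0],
    [0, 0, 0, 0, 0, 0],
  ],
)

```text
time: 11.35
position: [0.2657, 0.3489, 0.49]
ee_rot: [0.142, 0.528, 0.809, 0.216]
contact_force: [-0.1, 0.5, -4.3]
width: 0.0529
grip_force: 34.9
```

Run:
```python
from h import *
where()
W=np.array([.5485,.0599])
e=plan([.36,.33,.40],Rz(.42,.35),3)
e=plan([.50,.10,.43],Rz(.1,0),10,e)
e=plan([*W,.34],Rz(0.02,0),6,e); print(e[0])
```

```text
t 11.35 grasp [0.3404 0.3814 0.3485] y [0.794 0.349 0.499] z [ 0.457  0.199 -0.867] F [-0.1  0.5 -4.3] w 0.0529 gf 34.9 j [ 0.97 -0.04  2.05 -0.41  0.73  0.81]
[[-1.9, 1.7, -1.5, 0.06, 0.0, 0.0], [-1.8, 1.6, -1.5, 0.05, 0.0, 0.0], [-1.9, 1.6, -1.6, 0.06, 0.0, -0.01]]
[[-2.7, 1.0, -0.1, 0.03, -0.01, 0.03], [-2.6, 1.0, 0.0, 0.04, 0.0, 0.03], [-2.6, 1.1, -0.1, 0.04, -0.01, 0.04], [-2.6, 1.3, -0.1, 0.03, 0.0, 0.03], [-2.5, 1.3, -0.2, 0.04, -0.01, 0.03]]
[[-2.5, 1.3, -0.2, 0.03, 0.0, 0.03], [-2.4, 1.4, -0.2, 0.04, -0.01, 0.03], [-2.4, 1.5, -0.3, 0.03, 0.0, 0.04], [-2.4, 1.6, -0.3, 0.04, -0.01, 0.03], [-2.3, 1.7, -0.4, 0.03, 0.0, 0.03]]
[[-0.7, 0.7, 1.5, 0.0, 0.0, 0.01], [-0.8, 0.8, 1.5, 0.0, 0.0, 0.02], [-0.7, 0.7, 1.5, 0.0, 0.0, 0.01], [-0.7, 0.8, 1.5, 0.0, 0.0, 0.01], [-0.7, 0.7, 1.5, 0.0, 0.0, 0.02]]
[[-0.7, 0.8, 1.5, 0.0, 0.0, 0.01]]
[0.54824643 0.06007451 0.50358296]
```

Run:
```python
from h import *
W=np.array([.5485,.0599])
e=plan([.335,.375,.47],Rz(.41,.42),4)
e=plan([.50,.10,.46],Rz(.1,0),10,e)
e=plan([*W,.34],Rz(0.02,0),5,e); print(e[0])
```

```text
[[-0.1, 1.8, -2.7, 0.03, 0.0, 0.0], [-0.1, 1.7, -2.8, 0.02, 0.0, 0.0], [-0.1, 1.6, -2.8, 0.03, 0.0, 0.0], [-0.1, 1.5, -2.8, 0.02, 0.0, 0.0]]
[[-3.2, 1.0, 0.4, 0.04, -0.01, 0.03], [-3.1, 1.1, 0.4, 0.04, 0.0, 0.03], [-3.1, 1.2, 0.4, 0.05, -0.01, 0.03], [-3.1, 1.4, 0.3, 0.04, -0.01, 0.03], [-3.0, 1.4, 0.3, 0.04, 0.0, 0.03]]
[[-3.0, 1.5, 0.2, 0.04, -0.01, 0.04], [-2.9, 1.7, 0.2, 0.04, 0.0, 0.03], [-2.9, 1.7, 0.1, 0.04, -0.01, 0.03], [-2.8, 1.9, 0.1, 0.05, -0.01, 0.03], [-2.8, 1.9, 0.0, 0.04, 0.0, 0.03]]
[[-0.9, 0.9, 2.4, 0.0, 0.0, 0.02], [-0.9, 0.9, 2.4, 0.0, 0.0, 0.01], [-0.8, 0.9, 2.4, 0.0, 0.0, 0.02], [-0.9, 0.9, 2.4, 0.0, 0.0, 0.01], [-0.8, 1.0, 2.4, 0.0, 0.0, 0.02]]
[0.54871604 0.06028165 0.50331167]
```

Emit:
jog_arm(
  plan=[
    [-0.1, 1.8, -2.7, 0.03, 0, 0],
    [-0.1, 1.7, -2.8, 0.02, 0, 0],
    [-0.1, 1.6, -2.8, 0.03, 0, 0],
    [-0.1, 1.5, -2.8, 0.02, 0, 0],
  ],
)

```text
time: 11.75
position: [0.2745, 0.3486, 0.6186]
ee_rot: [0.115, 0.535, 0.819, 0.173]
contact_force: [0.6, -0.1, -3.3]
width: 0.0529
grip_force: 34.9
```

Emit:
jog_arm(
  plan=[
    [-3.2, 1.0, 0.4, 0.04, -0.01, 0.03],
    [-3.1, 1.1, 0.4, 0.04, 0, 0.03],
    [-3.1, 1.2, 0.4, 0.05, -0.01, 0.03],
    [-3.1, 1.4, 0.3, 0.04, -0.01, 0.03],
    [-3.0, 1.4, 0.3, 0.04, 0, 0.03],
  ],
)

```text
time: 12.25
position: [0.3888, 0.2236, 0.6192]
ee_rot: [0.057, 0.607, 0.788, 0.086]
contact_force: [1.0, 0.4, -4.0]
width: 0.0531
grip_force: 34.9
```

Emit:
jog_arm(
  plan=[
    [-3.0, 1.5, 0.2, 0.04, -0.01, 0.04],
    [-2.9, 1.7, 0.2, 0.04, 0, 0.03],
    [-2.9, 1.7, 0.1, 0.04, -0.01, 0.03],
    [-2.8, 1.9, 0.1, 0.05, -0.01, 0.03],
    [-2.8, 1.9, 0, 0.04, 0, 0.03],
  ],
)

```text
time: 12.75
position: [0.5021, 0.0983, 0.6217]
ee_rot: [-0.003, 0.672, 0.74, -0.001]
contact_force: [-0.3, 0.8, -3.0]
width: 0.0531
grip_force: 34.9
```

Emit:
jog_arm(
  plan=[
    [-0.9, 0.9, 2.4, 0, 0, 0.02],
    [-0.9, 0.9, 2.4, 0, 0, 0.01],
    [-0.8, 0.9, 2.4, 0, 0, 0.02],
    [-0.9, 0.9, 2.4, 0, 0, 0.01],
    [-0.8, 1.0, 2.4, 0, 0, 0.02],
  ],
)

```text
time: 13.25
position: [0.5496, 0.0596, 0.5004]
ee_rot: [-0.003, 0.701, 0.713, -0.0]
contact_force: [0.4, 0.4, -3.1]
width: 0.0531
grip_force: 34.9
```

Emit:
jog_arm(
  plan=[
    [0, 0, 0, 0, 0, 0],
    [0, 0, 0, 0, 0, 0],
  ],
)

```text
time: 13.45
position: [0.5492, 0.0602, 0.5021]
ee_rot: [-0.003, 0.701, 0.713, -0.0]
contact_force: [-0.6, -0.9, -3.4]
width: 0.0527
grip_force: 34.9
```

Run:
```python
from h import *
import pickle
where()
p=imaging.camera_params("wrist"); im=imaging.grab_frame("wrist")[:,:,::-1]; q=imaging.camera_params("scene"); b=imaging.grab_frame("scene")[:,:,::-1]
cv2.imwrite("pics/w6.png",im); cv2.imwrite("pics/s6.png",b)
pickle.dump((p,state()),open("w6.pkl","wb"))
s=state(); M=q2R(s["ee_rot"]).as_matrix(); g=s["position"]+GO*M[:,2]
t=np.linspace(0,6.28,30)[:,None]
b2=b.copy()
for h,r in ((-.19,.029),(-.016,.029),(.032,.024)):
    C=g-M[:,2]*h+r*(np.cos(t)*M[:,0]+np.sin(t)*M[:,1])
    cv2.polylines(im:=np.ascontiguousarray(im),[proj(p,C).astype(np.int32)],True,(255,0,0),1)
    cv2.polylines(b2:=np.ascontiguousarray(b2),[proj(q,C).astype(np.int32)],True,(255,0,0),1)
B=cv2.resize(b2[110:260,290:390],(400,600))
A=cv2.resize(im[:,160:480],(400,600))
cv2.imwrite("pics/v6.png",np.hstack([A,B]))
```

```text
t 13.45 grasp [0.5484 0.0608 0.3388] y [ 1.     0.018 -0.005] z [-0.005  0.004 -1.   ] F [-0.6 -0.9 -3.4] w 0.0527 gf 34.9 j [0.09 0.22 1.69 0.   1.24 0.07]
```

View pics/v6.png

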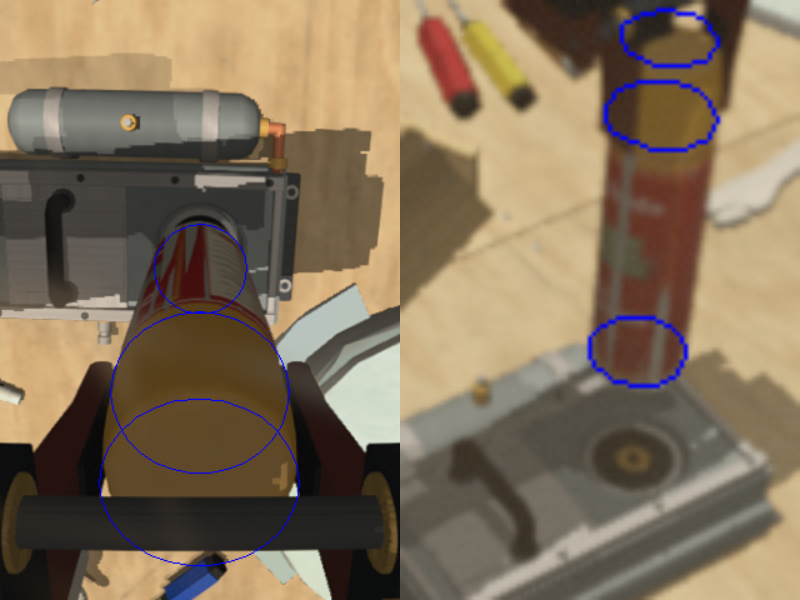

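The can hangs straight in the grip. Its foot is about 5 mm lower than modelled, so the grip sits about 196 mm above the foot, and it is laterally within about 2 mm. The foot is centred at (640,350) in the right panel and the hub at (632,458).

Run:
```python
from h import *
q=imaging.camera_params("scene")
print("hub scene",at_z(q,[(290+632/4,110+458/4)],.058))
# foot centre at z = grasp-.196 : pixel of body axis near foot
for v in (345,352): print("foot",at_z(q,[(290+640/4,110+v/4)],.3388-.196))
where()
e=plan([.549,.0605,.29],Rz(.02),3,dp=2,dr=3); plan([.549,.0605,.262],Rz(.02),4,e,dp=2,dr=3)
```

```text
hub scene [[ 0.76705444 -0.07923432  0.058     ]]
foot [[ 0.76623861 -0.05864292  0.1428    ]]
foot [[ 0.76187668 -0.06306958  0.1428    ]]
t 13.55 grasp [0.5489 0.0613 0.3408] y [ 1.     0.019 -0.001] z [-0.001  0.004 -1.   ] F [-0.2 -0.6 -2.6] w 0.0526 gf 34.9 j [0.09 0.21 1.69 0.   1.24 0.07]
[[-0.01, 0.0, 1.69, 0.0, -0.001, 0.0], [-0.01, -0.01, 1.7, -0.001, -0.002, -0.001], [-0.01, 0.0, 1.69, 0.0, -0.001, 0.0]]
[[0.0, 0.0, 0.7, 0.0, 0.0, 0.0], [0.0, 0.0, 0.7, 0.0, 0.0, 0.0], [0.0, 0.0, 0.7, 0.0, 0.0, 0.0], [0.0, 0.0, 0.7, 0.0, 0.0, 0.0]]
```

Run:
```python
from h import *
q=imaging.camera_params("scene")
print("hub scene",at_z(q,[(290+232/4,110+458/4)],.058))
for v in (350,357): print("foot",at_z(q,[(290+240/4,110+v/4)],.3388-.196))
```

```text
hub scene [[0.54951288 0.05934524 0.058     ]]
foot [[0.55564238 0.06900544 0.1428    ]]
foot [[0.55212992 0.06417359 0.1428    ]]
```

Emit:
jog_arm(
  plan=[
    [0, -0.05, 1.7, 0, 0, 0],
    [0, -0.05, 1.7, 0, 0, 0],
    [-0.05, 0, 1.7, 0, 0, 0],
    [0, 0, 1.2, 0, 0, 0],
    [0, 0, 0, 0, 0, 0],
  ],
)

```text
time: 14.05
position: [0.5474, 0.0605, 0.4398]
ee_rot: [-0.003, 0.7, 0.714, 0.0]
contact_force: [-0.6, -0.2, -3.1]
width: 0.0529
grip_force: 34.9
```

Emit:
jog_arm(
  plan=[
    [0, 0, 0.5, 0, 0, 0],
    [0, 0, 0.5, 0, 0, 0],
    [0, 0, 0.3, 0, 0, 0],
    [0, 0, 0, 0, 0, 0],
  ],
  squeeze=50,
)

```text
time: 14.45
position: [0.5477, 0.0603, 0.4273]
ee_rot: [-0.002, 0.701, 0.714, 0.001]
contact_force: [0.3, 0.1, -3.2]
width: 0.0525
grip_force: 49.9
```

Emit:
jog_arm(
  plan=[
    [0, 0, 0.3, 0, 0, 0],
    [0, 0, 0.3, 0, 0, 0],
    [0, 0, 0, 0, 0, 0],
  ],
)

```text
time: 14.75
position: [0.5476, 0.0603, 0.4211]
ee_rot: [-0.002, 0.701, 0.714, 0.001]
contact_force: [-0.3, 0.1, -3.4]
width: 0.0527
grip_force: 49.9
```

Emit:
jog_arm(
  plan=[
    [0, 0, 0.2, 0, 0, 0],
    [0, 0, 0.2, 0, 0, 0],
    [0, 0, 0, 0, 0, 0],
  ],
)

```text
time: 15.05
position: [0.5478, 0.0603, 0.4173]
ee_rot: [-0.002, 0.701, 0.714, 0.001]
contact_force: [-0.1, -0.5, -4.5]
width: 0.053
grip_force: 49.9
```

Emit:
jog_arm(
  plan=[
    [0, 0, 0.2, 0, 0, 0],
    [0, 0, 0.2, 0, 0, 0],
    [0, 0, 0, 0, 0, 0],
  ],
)

```text
time: 15.35
position: [0.5478, 0.0604, 0.4139]
ee_rot: [-0.002, 0.701, 0.714, 0.001]
contact_force: [-1.5, 1.3, 4.1]
width: 0.0528
grip_force: 50.1
```

Emit:
jog_arm(
  plan=[
    [0, 0, 0.2, 0, 0, 0],
    [0, 0, 0.2, 0, 0, 0],
    [0, 0, 0, 0, 0, 0],
  ],
)

```text
time: 15.65
position: [0.5478, 0.0604, 0.4098]
ee_rot: [-0.002, 0.701, 0.714, 0.001]
contact_force: [-2.2, 0.3, 7.3]
width: 0.0528
grip_force: 50.1
```

Emit:
jog_arm(
  plan=[
    [0, 0, 0.2, 0, 0, 0],
    [0, 0, 0.2, 0, 0, 0],
    [0, 0, 0, 0, 0, 0],
  ],
)

```text
time: 15.95
position: [0.5479, 0.0605, 0.406]
ee_rot: [-0.002, 0.701, 0.714, 0.001]
contact_force: [-2.4, 1.3, 7.3]
width: 0.0531
grip_force: 50.1
```

The plate is giving as expected, so I'll continue to the hard stop.

Emit:
jog_arm(
  plan=[
    [0, 0, 0.2, 0, 0, 0],
    [0, 0, 0.2, 0, 0, 0],
    [0, 0, 0, 0, 0, 0],
  ],
)

```text
time: 16.25
position: [0.5479, 0.0606, 0.4029]
ee_rot: [-0.002, 0.701, 0.714, 0.001]
contact_force: [-3.3, 1.8, 13.0]
width: 0.0526
grip_force: 50.2
```

Emit:
jog_arm(
  plan=[
    [0, 0, 0.15, 0, 0, 0],
    [0, 0, 0.15, 0, 0, 0],
    [0, 0, 0, 0, 0, 0],
  ],
)

```text
time: 16.55
position: [0.5483, 0.0609, 0.4025]
ee_rot: [-0.001, 0.701, 0.714, 0.002]
contact_force: [-8.5, 2.0, 31.5]
width: 0.0528
grip_force: 50.7
```

Emit:
jog_arm(
  plan=[
    [0, 0, -0.05, 0, 0, 0],
    [0, 0, 0, 0, 0, 0],
    [0, 0, 0, 0, 0, 0],
    [0, 0, 0, 0, 0, 0],
    [0, 0, 0, 0, 0, 0],
  ],
)

```text
time: 17.05
position: [0.5482, 0.0608, 0.4025]
ee_rot: [-0.001, 0.701, 0.714, 0.002]
contact_force: [-7.6, 1.0, 28.8]
width: 0.0524
grip_force: 50.6
```

Emit:
jog_arm(
  plan=[
    [0, 0, 0, 0, 0, 0],
    [0, 0, 0, 0, 0, 0],
    [0, 0, 0, 0, 0, 0],
    [0, 0, 0, 0, 0, 0],
    [0, 0, 0, 0, 0, 0],
  ],
)

```text
time: 17.55
position: [0.5483, 0.0608, 0.4026]
ee_rot: [-0.001, 0.701, 0.714, 0.002]
contact_force: [-7.2, 2.4, 28.4]
width: 0.0531
grip_force: 50.6
```

Emit:
jog_arm(
  plan=[
    [0, 0, 0, 0, 0, 0],
    [0, 0, 0, 0, 0, 0],
    [0, 0, 0, 0, 0, 0],
    [0, 0, 0, 0, 0, 0],
    [0, 0, 0, 0, 0, 0],
  ],
)

```text
time: 18.05
position: [0.5482, 0.0608, 0.4025]
ee_rot: [-0.001, 0.701, 0.714, 0.002]
contact_force: [-7.8, 0.4, 28.9]
width: 0.0524
grip_force: 50.6
```

Emit:
jog_arm(
  plan=[
    [0, 0, 0, 0, 0, 0],
    [0, 0, 0, 0, 0, 0],
    [0, 0, 0, 0, 0, 0],
    [0, 0, 0, 0, 0, 0],
    [0, 0, 0, 0, 0, 0],
  ],
)

```text
time: 18.55
position: [0.5482, 0.0608, 0.4025]
ee_rot: [-0.001, 0.701, 0.714, 0.002]
contact_force: [-6.6, 1.4, 28.0]
width: 0.0527
grip_force: 50.6
```

Emit:
jog_arm(
  plan=[
    [0, 0, 0, 0, 0, 0],
    [0, 0, 0, 0, 0, 0],
    [0, 0, -0.3, 0, 0, 0],
    [0, 0, -0.5, 0, 0, 0],
    [0, 0, -0.8, 0, 0, 0],
  ],
)

```text
time: 19.05
position: [0.5481, 0.0604, 0.4157]
ee_rot: [-0.002, 0.701, 0.714, 0.002]
contact_force: [0.5, -0.0, 2.7]
width: 0.0527
grip_force: 50.0
```

Emit:
jog_arm(
  plan=[
    [0, 0, -1.5, 0, 0, 0],
    [0, 0, -2.0, 0, 0, 0],
    [0, 0, -2.5, 0, 0, 0],
    [0, 0, -2.5, 0, 0, 0],
    [0, 0, -1.5, 0, 0, 0],
  ],
)

```text
time: 19.55
position: [0.5481, 0.0598, 0.5162]
ee_rot: [-0.002, 0.701, 0.714, 0.001]
contact_force: [0.2, -0.1, -4.4]
width: 0.0528
grip_force: 49.9
```

```bash
cat >> h.py <<'E'
HP=np.array([.3389,.3808,.3515]); HQ=q2R(np.array([.142,.528,.809,.215])/np.linalg.norm([.142,.528,.809,.215])); HZ=HQ.as_matrix()[:,2]; HG=HP+GO*HZ
E
python3 - <<'E'
from h import *
where(); print("home grasp",HG,HZ)
e=plan([.50,.10,.46],Rz(.1,0),3)
e=plan([.335,.375,.47],Rz(.41,.42),10,e)
e=plan(HG-.16*HZ,HQ,5,e,dp=2,dr=3)
E
```

```text
t 19.55 grasp [0.548  0.0605 0.3529] y [ 1.     0.018 -0.001] z [-0.001  0.004 -1.   ] F [ 0.2 -0.1 -4.4] w 0.0528 gf 49.9 j [0.09 0.2  1.68 0.   1.26 0.07]
home grasp [0.41352061 0.4131312  0.20989015] [ 0.45695411  0.1979865  -0.86717604]
[[1.4, -1.6, -3.6, 0.0, 0.0, -0.03], [1.4, -1.5, -3.5, 0.0, 0.0, -0.02], [1.5, -1.5, -3.6, 0.0, 0.0, -0.03]]
[[2.7, -2.0, 0.1, -0.04, 0.01, -0.03], [2.7, -1.9, 0.0, -0.04, 0.0, -0.03], [2.9, -1.9, -0.1, -0.04, 0.01, -0.03], [2.8, -1.7, -0.1, -0.05, 0.0, -0.03], [2.9, -1.7, -0.2, -0.04, 0.01, -0.03]]
[[3.0, -1.5, -0.3, -0.04, 0.01, -0.03], [3.0, -1.5, -0.2, -0.04, 0.0, -0.04], [3.1, -1.3, -0.4, -0.04, 0.01, -0.03], [3.1, -1.3, -0.3, -0.04, 0.01, -0.03], [3.1, -1.1, -0.4, -0.05, 0.0, -0.03]]
[[0.09, -1.19, 2.3, -0.019, 0.0, 0.0], [0.09, -1.23, 2.27, -0.02, 0.0, -0.001], [0.09, -1.27, 2.25, -0.019, 0.0, 0.0], [0.09, -1.32, 2.22, -0.02, 0.0, -0.001], [0.09, -1.36, 2.2, -0.019, 0.0, 0.0]]
```

Emit:
jog_arm(
  plan=[
    [1.4, -1.6, -3.6, 0, 0, -0.03],
    [1.4, -1.5, -3.5, 0, 0, -0.02],
    [1.5, -1.5, -3.6, 0, 0, -0.03],
  ],
)

```text
time: 19.85
position: [0.4996, 0.1005, 0.6224]
ee_rot: [-0.003, 0.671, 0.741, 0.0]
contact_force: [0.5, 1.4, -2.7]
width: 0.0528
grip_force: 49.9
```

Emit:
jog_arm(
  plan=[
    [2.7, -2.0, 0.1, -0.04, 0.01, -0.03],
    [2.7, -1.9, 0, -0.04, 0, -0.03],
    [2.9, -1.9, -0.1, -0.04, 0.01, -0.03],
    [2.8, -1.7, -0.1, -0.05, 0, -0.03],
    [2.9, -1.7, -0.2, -0.04, 0.01, -0.03],
  ],
)

```text
time: 20.35
position: [0.386, 0.2247, 0.619]
ee_rot: [0.057, 0.61, 0.785, 0.089]
contact_force: [-0.2, -0.7, -3.3]
width: 0.0523
grip_force: 49.9
```

Emit:
jog_arm(
  plan=[
    [3.0, -1.5, -0.3, -0.04, 0.01, -0.03],
    [3.0, -1.5, -0.2, -0.04, 0, -0.04],
    [3.1, -1.3, -0.4, -0.04, 0.01, -0.03],
    [3.1, -1.3, -0.3, -0.04, 0.01, -0.03],
    [3.1, -1.1, -0.4, -0.05, 0, -0.03],
  ],
)

```text
time: 20.85
position: [0.2725, 0.3487, 0.6175]
ee_rot: [0.116, 0.535, 0.818, 0.175]
contact_force: [0.8, -0.4, -4.1]
width: 0.0527
grip_force: 49.9
```

Emit:
jog_arm(
  plan=[
    [0, 0, 0, 0, 0, 0],
  ],
)

```text
time: 20.95
position: [0.2714, 0.3499, 0.6176]
ee_rot: [0.115, 0.533, 0.82, 0.175]
contact_force: [0.3, -1.5, -3.5]
width: 0.0527
grip_force: 49.9
```

Run:
```python
from h import *
where(); Y=HQ.as_matrix()[:,1]
e=plan(HG-.16*HZ+.002*Y,HQ,5,dp=2,dr=3)
```

```text
t 20.95 grasp [0.3327 0.3768 0.4686] y [0.834 0.37  0.41 ] z [ 0.375  0.165 -0.912] F [ 0.3 -1.5 -3.5] w 0.0527 gf 49.9 j [ 0.94 -0.13  1.83 -0.24  1.09  0.6 ]
[[0.04, -1.1, 2.27, -0.02, -0.001, 0.0], [0.03, -1.15, 2.26, -0.02, 0.0, 0.001], [0.04, -1.19, 2.22, -0.02, -0.001, 0.0], [0.04, -1.24, 2.21, -0.019, 0.0, 0.001], [0.03, -1.28, 2.18, -0.02, -0.001, 0.0]]
```

Emit:
jog_arm(
  plan=[
    [0.04, -1.1, 2.27, -0.02, -0.001, 0],
    [0.03, -1.15, 2.26, -0.02, 0, 0.001],
    [0.04, -1.19, 2.22, -0.02, -0.001, 0],
    [0.04, -1.24, 2.21, -0.019, 0, 0.001],
    [0.03, -1.28, 2.18, -0.02, -0.001, 0],
  ],
)

```text
time: 21.45
position: [0.27, 0.3473, 0.4906]
ee_rot: [0.143, 0.531, 0.808, 0.214]
contact_force: [0.6, -0.1, -3.5]
width: 0.0526
grip_force: 49.9
```

Emit:
jog_arm(
  plan=[
    [0, 0, 0, 0, 0, 0],
    [0, 0, 0, 0, 0, 0],
  ],
)

```text
time: 21.65
position: [0.2702, 0.3479, 0.4921]
ee_rot: [0.143, 0.531, 0.808, 0.214]
contact_force: [0.8, -0.1, -2.9]
width: 0.0527
grip_force: 49.9
```

Run:
```python
from h import *
where(); Y=HQ.as_matrix()[:,1]
e=plan(HG-.08*HZ+.002*Y,HQ,5,dp=2,dr=3)
e=plan(HG-.02*HZ+.002*Y,HQ,5,e,dp=2,dr=3)
```

```text
t 21.65 grasp [0.3449 0.3795 0.3504] y [0.796 0.346 0.497] z [ 0.457  0.194 -0.868] F [ 0.8 -0.1 -2.9] w 0.0527 gf 49.9 j [ 0.96 -0.04  2.04 -0.41  0.73  0.8 ]
[[0.06, -0.04, 1.6, 0.0, 0.001, -0.001], [0.07, -0.03, 1.59, -0.001, 0.001, -0.001], [0.06, -0.04, 1.6, 0.0, 0.0, -0.001], [0.06, -0.04, 1.6, 0.0, 0.001, -0.001], [0.06, -0.04, 1.6, -0.001, 0.001, -0.001]]
[[0.0, 0.0, 1.2, 0.0, 0.0, 0.0], [0.0, 0.0, 1.2, 0.0, 0.0, 0.0], [0.0, 0.0, 1.2, 0.0, 0.0, 0.0], [0.0, 0.0, 1.2, 0.0, 0.0, 0.0], [0.0, 0.0, 1.2, 0.0, 0.0, 0.0]]
```

Emit:
jog_arm(
  plan=[
    [0.06, -0.04, 1.6, 0, 0.001, -0.001],
    [0.07, -0.03, 1.6, 0, 0.001, -0.001],
    [0.06, -0.04, 1.6, 0, 0, -0.001],
    [0.06, -0.04, 1.6, 0, 0.001, -0.001],
    [0.06, -0.04, 1.6, 0, 0, -0.001],
  ],
)

```text
time: 22.15
position: [0.3048, 0.3667, 0.4233]
ee_rot: [0.142, 0.528, 0.809, 0.217]
contact_force: [0.8, 0.5, -2.8]
width: 0.0527
grip_force: 49.9
```

Emit:
jog_arm(
  plan=[
    [0, 0, 1.2, 0, 0, 0],
    [0, 0, 1.2, 0, 0, 0],
    [0, 0, 0, 0, 0, 0],
  ],
)

```text
time: 22.45
position: [0.3153, 0.3709, 0.4005]
ee_rot: [0.142, 0.528, 0.809, 0.215]
contact_force: [0.2, 0.8, -2.8]
width: 0.053
grip_force: 49.9
```

Emit:
jog_arm(
  plan=[
    [0, 0, 1.2, 0, 0, 0],
    [0, 0, 1.2, 0, 0, 0],
    [0, 0, 1.0, 0, 0, 0],
    [0, 0, 0, 0, 0, 0],
  ],
)

```text
time: 22.85
position: [0.3305, 0.3775, 0.3702]
ee_rot: [0.142, 0.528, 0.809, 0.214]
contact_force: [0.6, -0.5, -3.5]
width: 0.0528
grip_force: 49.9
```

Emit:
jog_arm(
  plan=[
    [0, 0, 0.7, 0, 0, 0],
    [0, 0, 0.6, 0, 0, 0],
    [0, 0, 0.4, 0, 0, 0],
    [0, 0, 0, 0, 0, 0],
  ],
)

```text
time: 23.25
position: [0.3381, 0.3809, 0.3564]
ee_rot: [0.142, 0.528, 0.809, 0.215]
contact_force: [0.3, -0.7, -3.3]
width: 0.0526
grip_force: 49.9
```

Emit:
jog_arm(
  plan=[
    [0, 0, 0.3, 0, 0, 0],
    [0, 0, 0, 0, 0, 0],
  ],
)

```text
time: 23.45
position: [0.3394, 0.3815, 0.3542]
ee_rot: [0.142, 0.528, 0.809, 0.215]
contact_force: [-0.2, -0.2, -3.3]
width: 0.0528
grip_force: 49.9
```

Emit:
jog_arm(
  plan=[
    [0, -0.1, 0.2, 0, 0, 0],
    [0, -0.1, 0, 0, 0, 0],
    [0, 0, 0, 0, 0, 0],
  ],
)

```text
time: 23.75
position: [0.3387, 0.3813, 0.3519]
ee_rot: [0.142, 0.528, 0.809, 0.216]
contact_force: [-0.9, -0.5, -1.0]
width: 0.0528
grip_force: 49.9
```

Emit:
jog_arm(
  plan=[
    [0, 0, 0.15, 0, 0, 0],
    [0, 0, 0, 0, 0, 0],
  ],
)

```text
time: 23.95
position: [0.3387, 0.3817, 0.3517]
ee_rot: [0.142, 0.528, 0.809, 0.216]
contact_force: [-15.0, -4.1, 16.4]
width: 0.0526
grip_force: 50.4
```

Emit:
jog_arm(
  plan=[
    [0, 0, -0.1, 0, 0, 0],
    [0, 0, 0, 0, 0, 0],
  ],
  squeeze=5,
)

```text
time: 24.15
position: [0.3388, 0.3814, 0.3516]
ee_rot: [0.142, 0.528, 0.809, 0.216]
contact_force: [-6.5, -2.0, 6.0]
width: 0.0533
grip_force: 5.2
```

Emit:
jog_arm(
  plan=[
    [0, 0, 0, 0, 0, 0],
    [0, 0, 0, 0, 0, 0],
    [0, 0, 0, 0, 0, 0],
    [0, 0, 0, 0, 0, 0],
    [0, 0, 0, 0, 0, 0],
  ],
  claw=1,
)

```text
time: 24.65
position: [0.3391, 0.3813, 0.3511]
ee_rot: [0.142, 0.528, 0.809, 0.215]
contact_force: [-0.5, 1.7, 0.3]
width: 0.0874
grip_force: 0.0
```

Emit:
jog_arm(
  plan=[
    [0, 0, -1.5, 0, 0, 0],
    [0, 0, -3, 0, 0, 0],
    [0, 0, -3.5, 0, 0, 0],
    [0, 0, -3.5, 0, 0, 0],
    [0, 0, -1.5, 0, 0, 0],
  ],
)

```text
time: 25.15
position: [0.2788, 0.3553, 0.4664]
ee_rot: [0.142, 0.528, 0.809, 0.217]
contact_force: [-0.5, 0.4, -0.0]
width: 0.0881
grip_force: 0.0
```

Emit:
jog_arm(
  plan=[
    [0, 0, 0, 0, 0, 0],
    [0, 0, 0, 0, 0, 0],
  ],
)

```text
time: 25.35
position: [0.2795, 0.3555, 0.4637]
ee_rot: [0.142, 0.528, 0.809, 0.215]
contact_force: [-0.1, -0.6, 0.1]
width: 0.0875
grip_force: 0.0
```

Run:
```python
from h import *
import pickle
where(); p=imaging.camera_params("wrist"); im=imaging.grab_frame("wrist")[:,:,::-1]; cv2.imwrite("pics/w7.png",im)
p5=pickle.load(open("w5.pkl","rb")); top=MID+.111*AX; print("top pred before/now",proj(p5,top),proj(p,top))
g=cv2.medianBlur(cv2.cvtColor(im,cv2.COLOR_BGR2GRAY),5)[140:400,210:430]
c=cv2.HoughCircles(g,cv2.HOUGH_GRADIENT,1.5,15,param1=60,param2=20,minRadius=32,maxRadius=60)
print((c[0,:6]+[210,140,0]).round(0).tolist())
b=imaging.grab_frame("scene")[:,:,::-1]; a=cv2.imread("pics/scene0.png"); d=cv2.absdiff(a,b).max(2); 
s=np.s_[105:170,215:320]; print("scene diff rack",(d[s]>40).sum(), d[s].mean()); cv2.imwrite("pics/s7.png",b)
e=plan([.36,.20,.36],Rz(.3,.1),5)
plan([.4425,.062,.17],Rz(-.015),6,e)
```

```text
t 25.35 grasp [0.3542 0.3879 0.3221] y [0.793 0.35  0.499] z [ 0.458  0.199 -0.867] F [-0.1 -0.6  0.1] w 0.0875 gf 0.0 j [ 0.95  0.02  2.06 -0.43  0.66  0.83]
top pred before/now [[324.5002551  261.12880365]] [[317.77619826 254.363517  ]]
[[319.0, 235.0, 51.0], [304.0, 232.0, 59.0], [296.0, 309.0, 53.0], [316.0, 250.0, 38.0], [331.0, 273.0, 59.0], [305.0, 265.0, 58.0]]
scene diff rack 241 5.237509157509158
[[-3.5, 0.5, -1.1, 0.08, -0.01, 0.02], [-3.4, 0.5, -1.1, 0.09, 0.0, 0.02], [-3.5, 0.4, -1.1, 0.08, -0.01, 0.03], [-3.4, 0.5, -1.1, 0.09, 0.0, 0.02], [-3.5, 0.4, -1.2, 0.08, -0.01, 0.02]]
[[-2.6, 0.6, 3.2, 0.02, 0.0, 0.05], [-2.6, 0.8, 3.2, 0.01, -0.01, 0.06], [-2.5, 0.9, 3.3, 0.02, 0.0, 0.05], [-2.4, 1.2, 3.2, 0.02, 0.0, 0.05], [-2.3, 1.3, 3.2, 0.01, 0.0, 0.05]]
[[-2.3, 1.5, 3.1, 0.02, -0.01, 0.06]]
```

Emit:
jog_arm(
  plan=[
    [-3.5, 0.5, -1.1, 0.08, -0.01, 0.02],
    [-3.4, 0.5, -1.1, 0.09, 0, 0.02],
    [-3.5, 0.4, -1.1, 0.08, -0.01, 0.03],
    [-3.4, 0.5, -1.1, 0.09, 0, 0.02],
    [-3.5, 0.4, -1.2, 0.08, -0.01, 0.02],
  ],
)

```text
time: 25.95
position: [0.3447, 0.1934, 0.5231]
ee_rot: [0.027, 0.593, 0.804, 0.039]
contact_force: [1.0, 0.6, 0.1]
width: 0.0878
grip_force: 0.0
```

Emit:
jog_arm(
  plan=[
    [-2.6, 0.6, 3.2, 0.02, 0, 0.05],
    [-2.6, 0.8, 3.2, 0.01, -0.01, 0.06],
    [-2.5, 0.9, 3.3, 0.02, 0, 0.05],
    [-2.4, 1.2, 3.2, 0.02, 0, 0.05],
    [-2.3, 1.3, 3.2, 0.01, 0, 0.05],
  ],
  claw=0.6,
)

```text
time: 26.45
position: [0.4264, 0.0834, 0.363]
ee_rot: [0.003, 0.694, 0.72, 0.009]
contact_force: [0.2, 0.5, 0.0]
width: 0.0534
grip_force: 0.0
```

Emit:
jog_arm(
  plan=[
    [-2.3, 1.5, 3.1, 0.02, -0.01, 0.06],
    [0, 0, 0, 0, 0, 0],
    [0, 0, 0, 0, 0, 0],
  ],
)

```text
time: 26.75
position: [0.4422, 0.0623, 0.333]
ee_rot: [-0.001, 0.714, 0.7, -0.002]
contact_force: [-0.4, 0.1, 0.8]
width: 0.0532
grip_force: 0.0
```

Run:
```python
from h import *
where(); plan([.442,.062,.102],Rz(-.015),5,dp=2,dr=3)
```

```text
t 26.75 grasp [0.4416 0.0619 0.1697] y [ 1.    -0.021 -0.004] z [-0.004 -0.002 -1.   ] F [-0.4  0.1  0.8] w 0.0532 gf 0.0 j [ 0.11  0.28  2.07 -0.    0.8   0.14]
[[0.0, 0.0, 1.35, -0.001, 0.0, -0.001], [0.0, 0.0, 1.36, -0.001, 0.001, -0.001], [-0.01, 0.0, 1.35, 0.0, 0.0, -0.001], [0.0, 0.0, 1.36, -0.001, 0.001, -0.001], [-0.01, -0.01, 1.35, -0.001, 0.0, -0.002]]
```

Emit:
jog_arm(
  plan=[
    [0, 0, 1.35, -0.001, 0, -0.001],
    [0, 0, 1.35, -0.001, 0.001, -0.001],
    [0, 0, 1.35, 0, 0, -0.001],
    [0, 0, 1.35, -0.001, 0.001, -0.001],
    [0, 0, 1.35, -0.001, 0, -0.002],
  ],
)

```text
time: 27.25
position: [0.4424, 0.0636, 0.2678]
ee_rot: [0.002, 0.711, 0.703, 0.003]
contact_force: [0.6, 0.6, 0.2]
width: 0.0529
grip_force: 0.0
```

Emit:
jog_arm(
  plan=[
    [0, 0, 0, 0, 0, 0],
    [0, 0, 0, 0, 0, 0],
    [0, 0, 0, 0, 0, 0],
    [0, 0, 0, 0, 0, 0],
    [0, 0, 0, 0, 0, 0],
  ],
  claw=0,
  squeeze=15,
)

```text
time: 27.75
position: [0.4425, 0.0627, 0.2676]
ee_rot: [0.002, 0.712, 0.702, 0.002]
contact_force: [0.4, -0.6, 0.4]
width: 0.0162
grip_force: 0.0
```

Emit:
jog_arm(
  plan=[
    [0, 0, 0, 0, 0, 0],
    [0, 0, 0, 0, 0, 0],
    [0, 0, 0, 0, 0, 0],
  ],
)

```text
time: 28.05
position: [0.4424, 0.0627, 0.2674]
ee_rot: [0.001, 0.712, 0.702, 0.002]
contact_force: [-2.2, 0.2, 7.2]
width: 0.0113
grip_force: 15.0
```

Emit:
jog_arm(
  plan=[
    [0, 1.0, 0, 0, 0, 0],
    [0, 1.5, 0, 0, 0, 0],
    [0, 1.5, 0, 0, 0, 0],
    [0, 1.5, 0, 0, 0, 0],
    [0, 1.5, 0, 0, 0, 0],
  ],
)

```text
time: 28.55
position: [0.5126, 0.0618, 0.2674]
ee_rot: [0.001, 0.712, 0.702, 0.001]
contact_force: [-2.0, 2.2, 5.2]
width: 0.0114
grip_force: 15.0
```

Emit:
jog_arm(
  plan=[
    [0, 1.5, 0, 0, 0, 0],
    [0, 1.0, 0, 0, 0, 0],
    [0, 0.5, 0, 0, 0, 0],
    [0, 0, 0, 0, 0, 0],
  ],
)

```text
time: 28.95
position: [0.543, 0.0615, 0.2675]
ee_rot: [0.002, 0.712, 0.702, 0.002]
contact_force: [1.5, 3.7, 0.7]
width: 0.0118
grip_force: 15.0
```

Emit:
jog_arm(
  plan=[
    [0, 0.3, 0, 0, 0, 0],
    [0, 0.2, 0, 0, 0, 0],
    [0, 0, 0, 0, 0, 0],
  ],
)

```text
time: 29.25
position: [0.5469, 0.0614, 0.2674]
ee_rot: [0.001, 0.712, 0.702, 0.001]
contact_force: [-3.4, 3.6, 4.2]
width: 0.0116
grip_force: 15.0
```

Emit:
jog_arm(
  plan=[
    [0, 0.2, 0, 0, 0, 0],
    [0, 0.1, 0, 0, 0, 0],
    [0, 0, 0, 0, 0, 0],
  ],
)

```text
time: 29.55
position: [0.548, 0.0614, 0.2673]
ee_rot: [-0.001, 0.712, 0.702, -0.001]
contact_force: [-11.6, 5.6, 13.5]
width: 0.0116
grip_force: 15.0
```

Emit:
jog_arm(
  plan=[
    [0, 0.2, 0, 0, 0, 0],
    [0, 0.1, 0, 0, 0, 0],
    [0, 0, 0, 0, 0, 0],
  ],
)

```text
time: 29.85
position: [0.5491, 0.0614, 0.2671]
ee_rot: [-0.003, 0.712, 0.702, -0.003]
contact_force: [-20.0, 4.9, 21.8]
width: 0.0118
grip_force: 15.0
```

Emit:
jog_arm(
  plan=[
    [0, -0.2, 0, 0, 0, 0],
    [0, 0, 0, 0, 0, 0],
  ],
)

```text
time: 30.05
position: [0.5483, 0.0614, 0.2672]
ee_rot: [-0.002, 0.712, 0.702, -0.002]
contact_force: [-14.7, 5.2, 13.9]
width: 0.0116
grip_force: 15.0
```

Emit:
jog_arm(
  plan=[
    [0, 0, 0, 0, 0, 0],
    [0, 0, 0, 0, 0, 0],
    [0, 0, 0, 0, 0, 0],
    [0, 0, 0, 0, 0, 0],
  ],
  claw=0.6,
)

```text
time: 30.45
position: [0.5516, 0.061, 0.2674]
ee_rot: [0.001, 0.712, 0.702, 0.002]
contact_force: [0.8, 0.1, 0.6]
width: 0.0402
grip_force: 0.0
```

Emit:
jog_arm(
  plan=[
    [0, 0, -2, 0, 0, 0],
    [0, 0, -4, 0, 0, 0],
    [-1, 0, -4, 0, 0, 0],
    [-2, -2, -4, 0, 0, 0],
    [-2, -2, -2, 0, 0, 0],
  ],
)

```text
time: 30.95
position: [0.5106, 0.0112, 0.4305]
ee_rot: [0.003, 0.712, 0.703, 0.003]
contact_force: [-0.4, -0.8, -0.3]
width: 0.053
grip_force: 0.0
```

Emit:
jog_arm(
  plan=[
    [-1, -1, 0, 0, 0, 0],
    [0, 0, 0, 0, 0, 0],
    [0, 0, 0, 0, 0, 0],
  ],
)

```text
time: 31.25
position: [0.5, 0.0019, 0.4262]
ee_rot: [0.001, 0.712, 0.702, 0.001]
contact_force: [-0.3, -0.7, -0.3]
width: 0.0527
grip_force: 0.0
```

Run:
```python
from h import *
where(); p=imaging.camera_params("wrist"); im=imaging.grab_frame("wrist")[:,:,::-1]; cv2.imwrite("pics/w8.png",im)
for x in (.4417,.5467):
    u=proj(p,[[x,.061,.102],[x,.075,.102],[x,.047,.102]]); print(x,u.round(0).tolist())
g=cv2.cvtColor(im,cv2.COLOR_BGR2GRAY)
# dark bar columns at mid rows, and whether hub (gold) visible
u=proj(p,[[.5467,.075,.102]])[0].astype(int); r=g[u[1]]
print("dark cols",[int(i) for i in np.where(r<45)[0] if 150<i<600])
h=proj(p,[[.5485,.06,.058]])[0].astype(int); hs=cv2.cvtColor(im,cv2.COLOR_BGR2HSV)[h[1]-30:h[1]+30,h[0]-30:h[0]+30]
print("gold px",(cv2.inRange(hs,(12,90,70),(32,255,255))>0).sum())
a=cv2.imread("pics/scene0.png"); b=imaging.grab_frame("scene")[:,:,::-1]; d=cv2.absdiff(a,b).max(2)
for n,s in (("mug",np.s_[335:400,360:425]),("block",np.s_[205:260,218:265]),("rack",np.s_[105:195,215:320])): print(n,(d[s]>40).sum(),round(float(d[s].mean()),1))
```

```text
t 31.25 grasp [0.5005 0.002  0.2629] y [ 1.    -0.014  0.003] z [ 0.003  0.001 -1.   ] F [-0.3 -0.7 -0.3] w 0.0527 gf 0.0 j [-0.02  0.21  1.88  0.    1.05 -0.01]
0.4417 [[233.0, 145.0], [231.0, 125.0], [234.0, 166.0]]
0.5467 [[383.0, 143.0], [384.0, 122.0], [383.0, 163.0]]
dark cols [377, 378, 379, 380, 381, 382, 383, 384, 385, 386, 387, 388, 389, 390, 391, 392, 393, 394]
gold px 0
mug 0 12.0
block 561 24.4
rack 226 13.4
```

Run:
```python
from h import *
b=imaging.grab_frame("scene")[:,:,::-1]; cv2.imwrite("pics/s8.png",b)
for f in ("scene0","s6","s7","s8"):
    m=cv2.inRange(cv2.cvtColor(cv2.imread(f"pics/{f}.png"),cv2.COLOR_BGR2HSV)[205:260,218:265],(88,90,20),(112,255,255)); print(f,cv2.boundingRect(m),cv2.countNonZero(m),cv2.minAreaRect(cv2.findNonZero(m)))
```

```text
scene0 (6, 9, 34, 39) 824 ((21.991382598876953, 26.646556854248047), (37.947566986083984, 23.89777374267578), 66.80140686035156)
s6 (6, 9, 35, 35) 657 ((21.94145965576172, 26.873172760009766), (38.273983001708984, 23.327571868896484), 65.224853515625)
s7 (7, 8, 34, 41) 747 ((21.83620834350586, 27.284486770629883), (37.947566986083984, 24.68561363220215), 66.80140686035156)
s8 (6, 9, 35, 37) 672 ((22.036087036132812, 27.206188201904297), (38.989295959472656, 23.86063575744629), 66.03750610351562)
```

The sanding block hasn't moved; the image difference there is only shadow. The shutter is on its shut stop, the can is home, and the gripper touches nothing.

```bash
python3 -c "
from station import job
print(job.finish_job())"
```

```text
the job is handed in; nothing more can be done
None
```

I charged the can with the plate on its hard stop for a little over 2 s, put it back in its left pocket, slid the shutter fully shut, and handed the job in at about 31 s; force readings and camera measurements agreed, though I had no picture views left to look at the finished scene.

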